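Unstack the washed lids and close each storage pot with its own

ROBOT

A 6-joint arm with a two-finger parallel gripper is mounted at the origin on the work surface; the furniture and walls round the work are solid. World frame = base frame: x ahead of the robot, y to its left, z up, the work surface at z = 0. Lengths are in m, angles in rad, forces in N, time in s.
With the tool pointing down it reaches from about 0.3 to 0.875 m from the base axis. Payload 6.4 kg.
Tool frame: the origin (TCP) lies at the very end of the fingers, on their centre line; the grasp point (between the pads) lies tcp_to_grasp behind it (tcp_to_grasp is the distance from the TCP to the grasp point, in m); z points along the fingers, y is the direction in which the jaws open and shut (so a half turn about z gives the same grasp; the last joint's range is limited). The gripper opens to 85 mm and grips with 20 to 120 N. Pads are 22 mm wide; open, the fingers measure 114 mm over their backs; the gripper's body (76 mm by 85 mm) begins 54 mm behind the grasp point. The pads swing forward as they close: fully open they stand 13 mm farther back than shut.
Start: joints at [-1.316, 0.181, 1.607, -0, 1.354, -0.206], TCP at [0.256, -0.515, 0.231] pointing down, gripper open.
Joint ranges: [-2.99, 2.99], [-0.89, 2.07], [0.3, 2.58], [-1.14, 4.28], [0, 2.63], [-3.12, 3.12]. Speed limits (rad/s): [2.57, 2.57, 3.01, 3.14, 3.14, 3.14].

INTERFACE

Orientations are given as a unit quaternion [w, x, y, z].
In Python, from bench import get_obs, camera, hand_in, tcp_to_grasp gives the robot as it stands.
- The arm moves only by the shell command python3 -m inch 'ROWS' [OPENING]. ROWS is JSON, a list of rows, each an object with "delta_pos": the shift along the tool's x, y, z in cm, a list of three; "rotation": the turn, a rotation vector about the tool's x, y, z in rad, a list of three. In form: [{"delta_pos": [x, y, z], "rotation": [rx, ry, rz]}, ...]. A call has 1 to 10 rows; each row shifts and turns the commanded pose from where the row before left it, along the tool's axes as they then stand; what a row does not reach is not made up. A row lasts 1/10 s, in which the tool goes at most 50 mm and 8.59 degrees, less where a joint would pass 70% of its speed; a pose out of reach is approached as far as the arm can. A call is refused whole if a number of a shift passes 5 or a number of a turn 0.15, either way. A call with a gripper value outside its range is refused whole. OPENING is the finger opening in cm, from 0 to 8.54, set as the call begins (- or left out, the last holds). The fingers move at their own pace and stop on an object; the grip force is fixed at half the most. Time passes only in rows, so rows that do not move let the fingers close. It gives the time, the measured TCP pose, the force and the opening at its end, in the units of the state.
- get_obs(): the state, without advancing time (a new reading comes with each control period).
- camera(name): name is "scene" or "side" or "wrist"; returns a dict with "color" (420x560x3 uint8, red, green, blue), "vfov" (degrees; the focal length in pixels is half the picture's height over the tangent of half this angle, whatever the lens; pixels are square), "cx", "cy" (the principal point, pixels), "eye" and "orientation" of the camera in the world; the wrist camera has in their place "T_tool_cam" (4x4, takes a point from camera to tool coordinates, whose origin is the TCP and whose axes are the flange's). Camera axes: x right, y down, z forward; pixel columns grow to the right and rows downward; lengths in m; the calibration is good to about 2 mm. A picture is of the moment at which its call begins: read the wrist's pose just before it. There is no depth.
- hand_in(): hands the job in, once; it reports no verdict.
The state is a dict: "time_s": time; "q": joint angles; "dq": joint speeds; "joint_efforts": joint torques, N m; "eef_pos": TCP position; "eef_rot": TCP orientation; "wrist_force": force on the tool from outside, world axes, zero at the start; "torque": the same for the moment, N m; "opening": opening from 0.0 (shut) to 1.0 (fully open).
Only numpy, scipy, OpenCV 4.12 (cv2) and the standard library are available. Lean on these libraries where they do the work, as an engineer would, in place of code of your own. Each camera call takes 0.05 s, during which the arm holds its last target.

TASK

The four wooden lids have come back from washing in one stack. Take the stack apart and close each white pot with the lid of its own shape and size, plug side down, so that every lid lies flat and fully seated on its pot's rim, in line with the sides where the pot is not round. Leave the pots standing where they are, and do not push the kitchen timer or the tin about.

Things in the scene. Friction and masses are not known exactly. Their poses are not given: they have to be found in the camera images.
- lid_small: Flat wooden lid, small round, 44 mm in diameter: plate 12 mm thick over a pale plug 7 mm deep, of like outline, 13 mm inside the plate's edge all round. Origin: centre of the plug's underside, z up (plate 7 to 19 mm above it). At the start it is the top of the stack, on the larger round lid. Loose, about 30 g; grip the plate across its edges.
- lid_round: Flat wooden lid, larger round, 56 mm in diameter: plate 12 mm thick over a pale plug 7 mm deep, of like outline, 13 mm inside the plate's edge all round. Origin: centre of the plug's underside, z up (plate 7 to 19 mm above it). At the start it lies on the square lid, under the small one. Loose, about 45 g; grip the plate across its edges.
- lid_square: Flat wooden lid, square with eased corners, 64 x 64 mm: plate 12 mm thick over a pale plug 7 mm deep, of like outline, 13 mm inside the plate's edge all round. Origin: centre of the plug's underside, z up (plate 7 to 19 mm above it); x and y along its edges. At the start it lies on the oblong lid (within 0.25 rad), under the round one. Loose, about 60 g; grip the plate across its edges.
- lid_oblong: Flat wooden lid, oblong, 120 x 68 mm: plate 12 mm thick over a pale plug 7 mm deep, of like outline, 13 mm inside the plate's edge all round. Origin: centre of the plug's underside, z up (plate 7 to 19 mm above it); x along the 120 mm side, y along the 68 mm side. At the start it is the bottom of the stack, its plug on the worktop. Loose, about 110 g; grip the plate across its edges.
- pot_small: Open white pot, small round, outside diameter 38 mm, 50 mm high, wall 4 mm, loose, about 300 g. Outside 3 mm smaller than its own lid's plate all round, mouth 6 mm wider than the plug all round. Origin: centre of its underside, z up. With the lid seated (plate on the rim, plug inside) the lid's origin is 43 mm above the pot's.
- pot_round: Open white pot, larger round, outside diameter 50 mm, 65 mm high, wall 4 mm, loose, about 400 g. Outside 3 mm smaller than its own lid's plate all round, mouth 6 mm wider than the plug all round. Origin: centre of its underside, z up. With the lid seated (plate on the rim, plug inside) the lid's origin is 58 mm above the pot's.
- pot_square: Open white pot, square, outside 58 x 58 mm, 70 mm high, wall 4 mm, loose, about 450 g. Outside 3 mm smaller than its own lid's plate all round, mouth 6 mm wider than the plug all round. Origin: centre of its underside, z up; x and y along its sides. With the lid seated (plate on the rim, plug inside) the lid's origin is 63 mm above the pot's.
- pot_oblong: Open white pot, oblong, outside 114 x 62 mm, 50 mm high, wall 4 mm, loose, about 600 g. Outside 3 mm smaller than its own lid's plate all round, mouth 6 mm wider than the plug all round. Origin: centre of its underside, z up; x along its long side. With the lid seated (plate on the rim, plug inside) the lid's origin is 43 mm above the pot's.
- timer: Wind-up kitchen timer (bystander), 67 mm across, 57 mm high, loose, blue-green domed dial on a white base. Origin: centre of its underside.
- tin: Short food tin (bystander), 75 mm in diameter, 58 mm high, loose, printed green. Origin: centre of its underside.
Mind the look-alikes: they are no part of the job. What is shaped like the lid_oblong but pink is not meant. Leave any blue look-alike of the lid_square alone.

How it is judged:
At the end, for the whole second after the job is handed in: Each lid is on the pot of its own shape: within 9 mm of its centre, at its seated height within 3 mm, level within 0.07 rad, released and at rest; square and oblong lids in line with the pot's sides within 0.25 rad; all pots upright and within 40 mm of where they stood (horizontal distance between lid_small and pot_small below 0.009 m and z of lid_small in the frame of pot_small between 0.04 and 0.046 m and angle between each of lid_small, lid_round, lid_square, lid_oblong's own z axis and vertical below 0.07 rad and angle between each of pot_small, pot_round, pot_square, pot_oblong's own z axis and vertical below 0.05 rad and linear speed of each of lid_small, lid_round, lid_square, lid_oblong below 0.01 m/s and contact force between each of lid_small, lid_round, lid_square, lid_oblong and the fingers below 0.05 N and distance of each of pot_small, pot_round, pot_square, pot_oblong from where it was at the start of the episode below 0.04 m and horizontal distance between lid_round and pot_round below 0.009 m and z of lid_round in the frame of pot_round between 0.055 and 0.061 m and horizontal distance between lid_square and pot_square below 0.009 m and z of lid_square in the frame of pot_square between 0.06 and 0.066 m and horizontal distance between lid_oblong and pot_oblong below 0.009 m and z of lid_oblong in the frame of pot_oblong between 0.04 and 0.046 m and angle between the x axis of lid_oblong and the x axis of pot_oblong, either way round below 0.25 rad and (angle between the x axis of lid_square and the x axis of pot_square, either way round below 0.25 rad or angle between the x axis of lid_square and the y axis of pot_square, either way round below 0.25 rad)); the robot touches nothing.
It fails at once if a pot is tipped over or pushed more than 40 mm away ((angle between pot_small's own z axis and vertical above 0.4 rad or distance of pot_small from where it was at the start of the episode above 0.04 m) or (angle between pot_round's own z axis and vertical above 0.4 rad or distance of pot_round from where it was at the start of the episode above 0.04 m) or (angle between pot_square's own z axis and vertical above 0.4 rad or distance of pot_square from where it was at the start of the episode above 0.04 m) or (angle between pot_oblong's own z axis and vertical above 0.4 rad or distance of pot_oblong from where it was at the start of the episode above 0.04 m)).
It fails at once if the timer or the tin is tipped over or pushed more than 30 mm away ((distance of timer from where it was at the start of the episode above 0.03 m or angle between timer's own z axis and vertical above 0.4 rad) or (distance of tin from where it was at the start of the episode above 0.03 m or angle between tin's own z axis and vertical above 0.4 rad)).
It also fails if it takes over 104 s, if anything falls off the work surface, if the arm or the gripper's body presses on something with over 40 N, if the wrist force passes 120 N, or if a joint passes its speed limit or range.

## Working session

There is one attempt and no reset: what is moved stays moved. The work goes in short steps, Python scripts to look and compute and a shell command to move; the robot and the scene stay as the last step left them, time stands still between calls to the robot, and variables do not carry over. Pictures are saved under pics/ and viewed, and the job is handed in when it is done.

```bash
ls; mkdir -p pics
python3 - <<'E'
from bench import *
import cv2
o=get_obs();print(o)
print(tcp_to_grasp)
for n in ["scene","side","wrist"]:
    c=camera(n);cv2.imwrite(f"pics/{n}0.png",c["color"][:,:,::-1]);print(n,{k:v for k,v in c.items() if k!="color"})
E
```

```text
pics
{'time_s': 0.0, 'q': array([-1.31626981e+00,  1.81544486e-01,  1.60801428e+00,  6.87312302e-07,
        1.35378739e+00, -2.06290596e-01]), 'dq': array([-0.00238014,  0.00143846,  0.0005826 ,  0.00128234, -0.00258195,
        0.00167423]), 'joint_efforts': array([-1.45718164e-03, -4.44867897e+01, -3.51336050e+01, -4.14921860e-04,
        8.82148684e-03, -5.43585656e-06]), 'eef_pos': array([ 0.25556979, -0.5144653 ,  0.23037918]), 'eef_rot': array([-8.76505358e-04,  9.73572815e-01,  2.28375143e-01, -2.08079941e-05]), 'wrist_force': array([ 0.47684181, -0.23356652, -0.18723053]), 'torque': array([-0.0062188 , -0.01918861, -0.00182955]), 'opening': 0.9995869348942718}
0.0187
scene {'vfov': 49.53992479365052, 'cx': 279.74332689076, 'cy': 212.4397477868873, 'eye': array([-0.36053328,  0.59584598,  0.68560154]), 'orientation': array([ 0.21400393, -0.39371319,  0.78034018, -0.4361897 ])}
side {'vfov': 47.59617891950712, 'cx': 278.8261660211976, 'cy': 204.65477266263014, 'eye': array([-0.0537193 ,  0.81790343,  0.61329405]), 'orientation': array([ 0.13504854, -0.2413969 ,  0.82570594, -0.49162906])}
wrist {'vfov': 63.22636607103338, 'cx': 279.68226693994166, 'cy': 208.0335852727395, 'T_tool_cam': array([[ 2.10545309e-04, -9.63783305e-01, -2.66686513e-01,
         6.83044839e-02],
       [ 9.99999879e-01,  8.41794753e-05,  4.85268298e-04,
        -4.08800872e-04],
       [-4.45243954e-04, -2.66686583e-01,  9.63783206e-01,
        -1.41090128e-01],
       [ 0.00000000e+00,  0.00000000e+00,  0.00000000e+00,
         1.00000000e+00]])}
```

View pics/scene0.png

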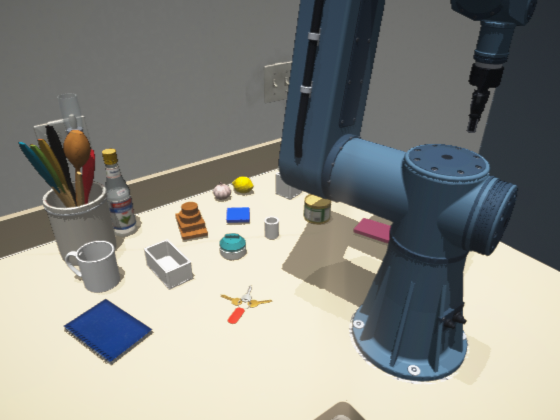

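View pics/side0.png

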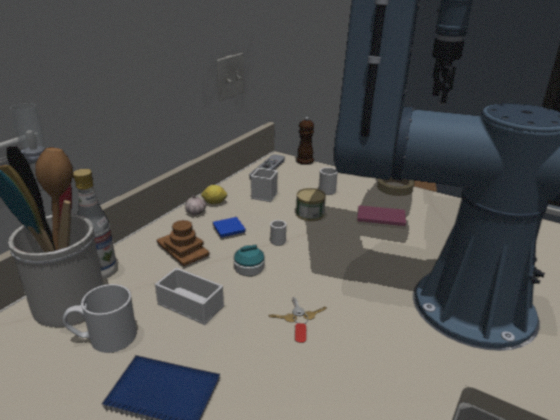

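View pics/wrist0.png

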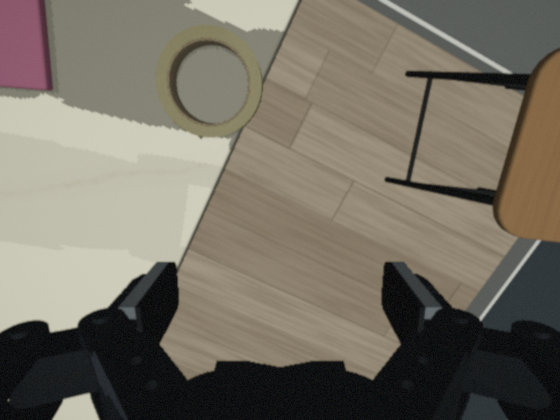

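The scene picture shows the stack at about (190,218), oblong pot (168,262), timer (232,246), small pot (272,228), tin (317,207) and square pot (288,185). In the side picture the stack is at (182,242) and the larger round pot is at (328,180). The wrist view only shows floor and a bowl.

```bash
cat > h.py <<'E'
import numpy as np, cv2
from scipy.spatial.transform import Rotation as R
from bench import *
def rot(q): return R.from_quat([q[1],q[2],q[3],q[0]])
def shot(n,save=None):
    o=get_obs(); c=camera(n)
    f=210/np.tan(np.radians(c["vfov"]/2))
    if n=="wrist":
        T=c["T_tool_cam"]; Rt=rot(o["eef_rot"]).as_matrix()
        Rc=Rt@T[:3,:3]; e=Rt@T[:3,3]+o["eef_pos"]
    else: Rc=rot(c["orientation"]).as_matrix(); e=c["eye"]
    d=dict(img=np.ascontiguousarray(c["color"]),K=(f,c["cx"],c["cy"]),R=Rc,e=e,o=o)
    if save: cv2.imwrite(f"pics/{save}.png",c["color"][:,:,::-1])
    return d
def ray(s,uv):
    uv=np.atleast_2d(uv).astype(float); f,cx,cy=s["K"]
    d=np.c_[(uv[:,0]-cx)/f,(uv[:,1]-cy)/f,np.ones(len(uv))]@s["R"].T
    return d
def toplane(s,uv,z):
    d=ray(s,uv); return s["e"]+d*((z-s["e"][2])/d[:,2])[:,None]
def proj(s,P):
    f,cx,cy=s["K"]; p=(np.atleast_2d(P)-s["e"])@s["R"]; return np.c_[f*p[:,0]/p[:,2]+cx,f*p[:,1]/p[:,2]+cy]
def tool(o=None):
    o=o or get_obs(); M=rot(o["eef_rot"]).as_matrix(); return o["eef_pos"],M
def yaw_y(o=None):  # angle of jaw axis in world
    p,M=tool(o); return np.arctan2(M[1,1],M[0,1])
def goto(target,yaw=None):
    """deltas to reach TCP target, tool pointing down, jaw axis at angle yaw (mod pi): first rotation vec (tool), then shift in cm tool axes after rotation"""
    o=get_obs(); p,M=tool(o)
    y=M[:,1] if yaw is None else np.array([np.cos(yaw),np.sin(yaw),0])
    if y@M[:,1]<0:y=-y
    y=np.array([y[0],y[1],0]);y/=np.linalg.norm(y)
    z=np.array([0,0,-1.]);x=np.cross(y,z); D=np.c_[x,y,z]
    rv=R.from_matrix(M.T@D).as_rotvec()
    d=D.T@(np.array(target)-p)*100
    print("t",round(o["time_s"],2),"pos",p.round(4),"rot",rv.round(3),"shift(after rot)cm",d.round(2),"q6",o["q"][5].round(2))
    return rv,d
E
python3 - <<'E'
from h import *
s=shot("scene");d=shot("side")
for n,a,b in [("scene",s,(140,170,340,290)),("side",d,(140,140,400,330))]:
    x0,y0,x1,y1=b; k=min(800/(x1-x0),600/(y1-y0))
    cv2.imwrite(f"pics/{n}z.png",cv2.resize(a["img"][y0:y1,x0:x1,::-1],None,fx=k,fy=k,interpolation=cv2.INTER_CUBIC)); print(k)
for nm,u,v in [("stack",(190,218),(182,242)),("obl",(168,262),(190,295)),("small",(272,228),(279,232)),("sq",(288,185),(264,183)),("timer",(232,246),(249,260)),("tin",(317,207),(311,204)),("round",(0,0),(328,180))]:
    print(nm,toplane(s,u,.03)[0].round(3),toplane(d,v,.03)[0].round(3))
E
```

```text
4.0
3.076923076923077
stack [0.599 0.17  0.03 ] [0.593 0.176 0.03 ]
obl [0.458 0.299 0.03 ] [0.457 0.304 0.03 ]
small [0.432 0.022 0.03 ] [0.435 0.022 0.03 ]
sq [ 0.592 -0.155  0.03 ] [ 0.607 -0.173  0.03 ]
timer [0.425 0.147 0.03 ] [0.429 0.151 0.03 ]
tin [ 0.443 -0.142  0.03 ] [ 0.439 -0.138  0.03 ]
round [ 5.585 -0.189  0.03 ] [ 0.467 -0.289  0.03 ]
```

View pics/scenez.png

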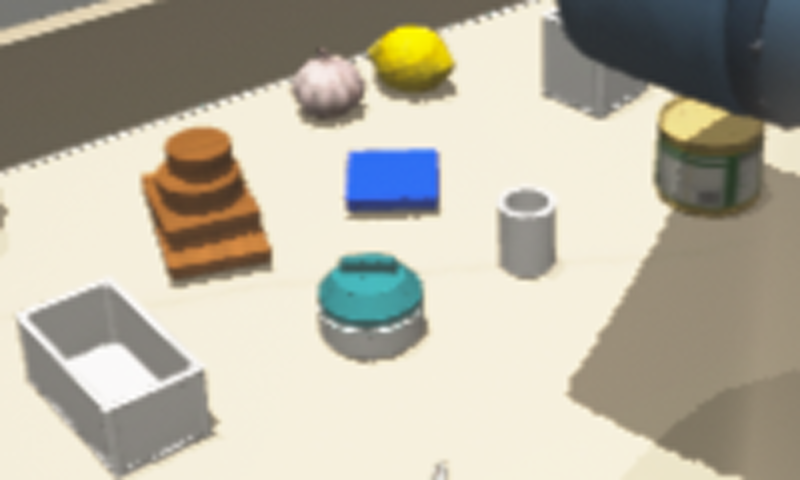

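View pics/sidez.png

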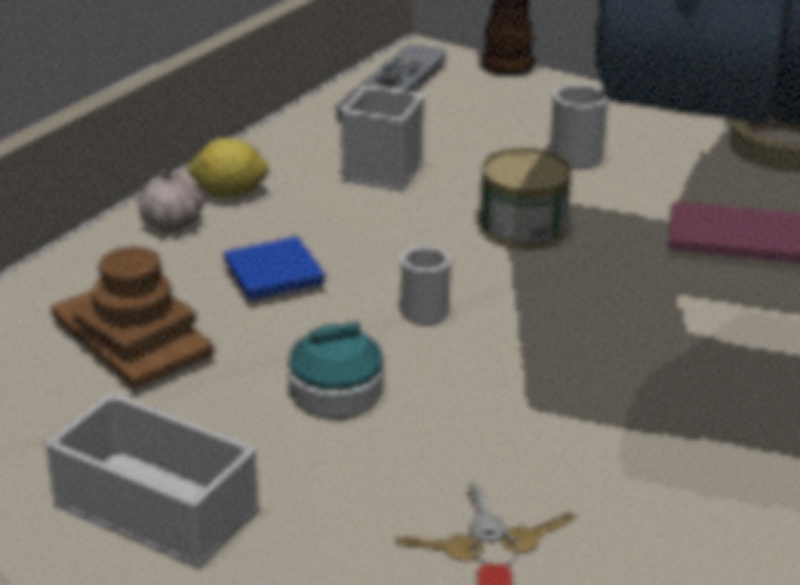

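Run:
```python
from h import *
goto([0.48,-0.18,0.29])
print(yaw_y())
```

```text
t 0.25 pos [ 0.2557 -0.5148  0.2309] rot [-0.001 -0.    -0.   ] shift(after rot)cm [ 34.98 -20.01  -5.91] q6 -0.21
-1.1099571026557775
```

```bash
python3 -m inch '[{"delta_pos":[1.5,-0.8,-0.6],"rotation":[0,0,0]},{"delta_pos":[3.5,-2,-0.6],"rotation":[0,0,0]},{"delta_pos":[4,-2.3,-0.6],"rotation":[0,0,0]},{"delta_pos":[4,-2.3,-0.6],"rotation":[0,0,0]},{"delta_pos":[4,-2.3,-0.6],"rotation":[0,0,0]},{"delta_pos":[4,-2.3,-0.6],"rotation":[0,0,0]},{"delta_pos":[4,-2.3,-0.6],"rotation":[0,0,0]},{"delta_pos":[4,-2.3,-0.6],"rotation":[0,0,0]},{"delta_pos":[4,-2.3,-0.6],"rotation":[0,0,0]},{"delta_pos":[2,-1.2,-0.5],"rotation":[0,0,0]}]'
python3 - <<'E'
from h import *
goto([0.48,-0.18,0.29])
s=shot("wrist","w1")
E
```

```text
time_s: 1.25
eef_pos: [0.4812, -0.1754, 0.2913]
eef_rot: [-0.0, 0.973, 0.23, 0.001]
wrist_force: [-0.4, -0.6, -0.4]
opening: 1.001
t 1.25 pos [ 0.4812 -0.1754  0.2913] rot [ 0.    -0.001  0.   ] shift(after rot)cm [-0.31  0.36  0.13] q6 0.52
```

View pics/w1.png

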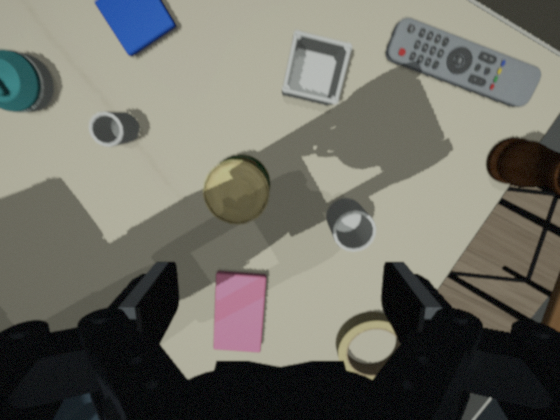

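The round pot's rim is at about (353,230), the square's at (318,68), the small pot's at (108,128), and the tin's lid at (237,190). I'll zoom in on these rims and segment them.

Run:
```python
from h import *
import pickle
s=shot("wrist"); pickle.dump(s,open("w1.pkl","wb"))
g=s["img"]; 
cs=[]
for (x0,y0) in [(313,190),(278,27),(68,88)]:
    c=g[y0:y0+80,x0:x0+80,::-1]; cs.append(cv2.resize(c,(260,260),interpolation=cv2.INTER_CUBIC))
cv2.imwrite("pics/rims.png",np.hstack(cs))
```

```text
(no output)
```

View pics/rims.png

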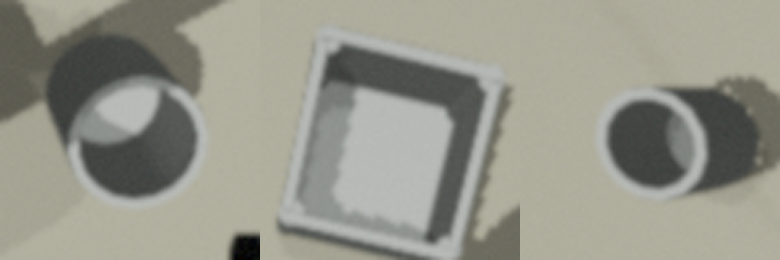

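```bash
cat >> h.py <<'E'
def rimmask(img,v=150,sat=14):
    m=img.astype(int); return (((m.max(2)-m.min(2))<sat)&(m.min(2)>v)).astype(np.uint8)*255
E
python3 - <<'E'
from h import *
import pickle
s=pickle.load(open("w1.pkl","rb")); g=s["img"]
m=rimmask(g,140,18); cv2.imwrite("pics/m1.png",m)
for nm,px in [("round",(398-45,190+65)),("table",(300,200)),("sq",(278+60,27+18))]:
    print(nm,g[px[1],px[0]])
# manual rims
k=80/260
for nm,c,off,z,r in [("round",(138,142),(313,190),.065,.025),("small",(134,143),(68,88),.05,.019)]:
    uv=np.array(off)+(np.array(c)+.5)*k-.5
    P=toplane(s,uv,z)[0]; print(nm,P.round(4))
    # check circle
    a=np.linspace(0,2*np.pi,40); C=np.c_[P[0]+r*np.cos(a),P[1]+r*np.sin(a),np.full(40,z)]
    cv2.polylines(g,[np.round(proj(s,C)*8).astype(np.int32)],True,(255,0,0),1,cv2.LINE_AA,3)
uv=np.array((278,27))+(np.array([(62,30),(248,75),(195,256),(17,222)])+.5)*k-.5
P=toplane(s,uv,.07);c=P.mean(0); print("sq",P.round(4),c.round(4),[np.linalg.norm(P[i]-P[i-1]).round(4) for i in range(4)])
a=[np.arctan2(*(P[(i+1)%4]-P[i])[[1,0]]) for i in range(4)];print(np.array(a)%(np.pi/2))
cs=[cv2.resize(g[y0:y0+80,x0:x0+80,::-1],(260,260),interpolation=cv2.INTER_CUBIC) for (x0,y0) in [(313,190),(278,27),(68,88)]]
cv2.imwrite("pics/rims2.png",np.vstack([np.hstack(cs),np.hstack([cv2.cvtColor(cv2.resize(m[y0:y0+80,x0:x0+80],(260,260)),cv2.COLOR_GRAY2BGR) for (x0,y0) in [(313,190),(278,27),(68,88)]])]))
E
```

```text
round [178 177 161]
table [93 90 82]
sq [177 180 175]
round [ 0.4649 -0.279   0.065 ]
small [0.4429 0.0162 0.05  ]
sq [[ 0.6164 -0.1249  0.07  ]
 [ 0.6307 -0.1807  0.07  ]
 [ 0.5778 -0.192   0.07  ]
 [ 0.5618 -0.1375  0.07  ]] [ 0.5967 -0.1588  0.07  ] [np.float64(0.0561), np.float64(0.0576), np.float64(0.054), np.float64(0.0568)]
[0.24931909 0.21024839 0.286008   0.22609772]
```

View pics/rims2.png

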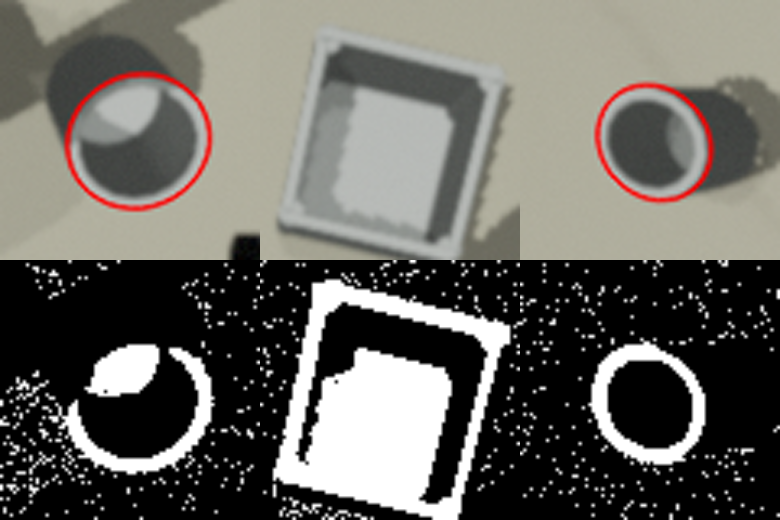

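Run:
```python
from h import *
goto([0.54,0.2,0.28])
```

```text
t 1.35 pos [ 0.4814 -0.176   0.2915] rot [ 0.001 -0.002  0.   ] shift(after rot)cm [ 22.13 -30.96   1.15] q6 0.52
```

```bash
python3 -m inch '[{"delta_pos":[1,-1.5,0],"rotation":[0,0,0]},{"delta_pos":[2.5,-3.5,0.1],"rotation":[0,0,0]},{"delta_pos":[2.8,-4,0.2],"rotation":[0,0,0]},{"delta_pos":[2.8,-4,0.2],"rotation":[0,0,0]},{"delta_pos":[2.8,-4,0.2],"rotation":[0,0,0]},{"delta_pos":[2.8,-4,0.2],"rotation":[0,0,0]},{"delta_pos":[2.8,-4,0.2],"rotation":[0,0,0]},{"delta_pos":[2.5,-3.5,0],"rotation":[0,0,0]},{"delta_pos":[2,-2.5,0],"rotation":[0,0,0]},{"delta_pos":[0,0,0],"rotation":[0,0,0]}]'
python3 - <<'E'
from h import *
import pickle
goto([0.54,0.2,0.28])
s=shot("wrist","w2");pickle.dump(s,open("w2.pkl","wb"))
E
```

```text
time_s: 2.35
eef_pos: [0.5387, 0.199, 0.279]
eef_rot: [-0.0, 0.973, 0.23, -0.0]
wrist_force: [-0.7, 0.1, 0.0]
opening: 1.0
t 2.35 pos [0.5387 0.199  0.279 ] rot [-0.001  0.     0.   ] shift(after rot)cm [ 0.16 -0.03 -0.1 ] q6 1.25
```

View pics/w2.png

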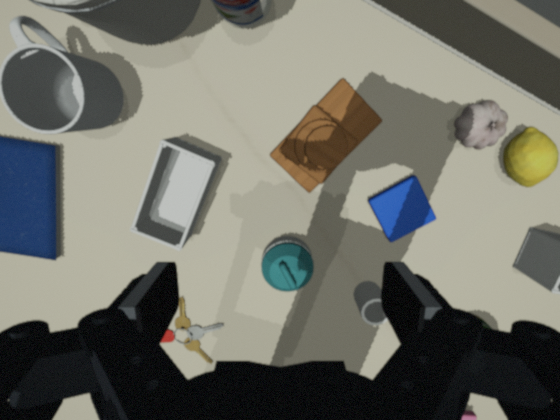

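The stack is at about (325,138) and the oblong pot at (177,193). Next I'll zoom in and measure them.

Run:
```python
from h import *
import pickle
s=pickle.load(open("w2.pkl","rb"));g=s["img"][:,:,::-1]
a=cv2.resize(g[72:200,260:388],(512,512),interpolation=cv2.INTER_CUBIC)
b=cv2.resize(g[130:258,120:230],(280,326),interpolation=cv2.INTER_CUBIC)
b=cv2.copyMakeBorder(b,0,186,0,0,cv2.BORDER_CONSTANT)
cv2.imwrite("pics/z2.png",np.hstack([a,b]))
# oblong rim
m=rimmask(s["img"],140,22)
```

```text
(no output)
```

View pics/z2.png

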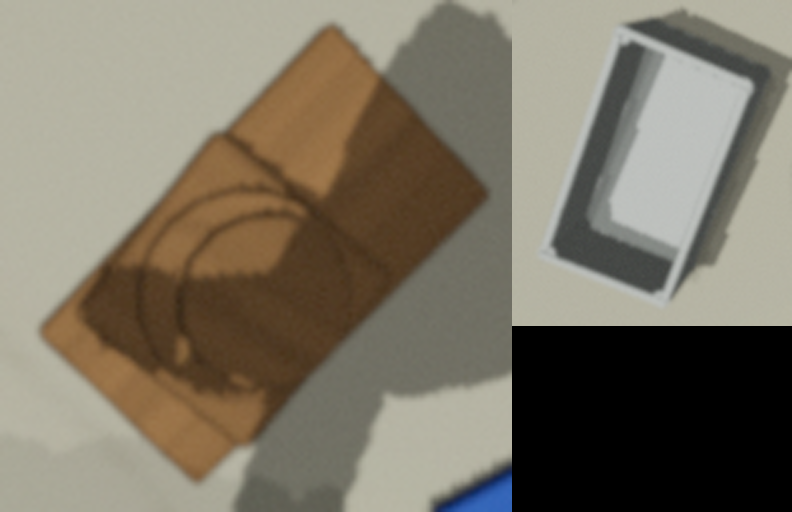

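Run:
```python
from h import *
import pickle
s=pickle.load(open("w2.pkl","rb"))
def px(p,k,off): return (np.array(p,float)+.5)/k-.5+np.array(off)
def rect(nm,p,k,off,z):
    P=toplane(s,px(p,k,off),z); e=np.roll(P,-1,0)-P
    print(nm,P.mean(0).round(4),np.linalg.norm(e,axis=1).round(4),"ang",(np.arctan2(e[:,1],e[:,0])).round(3)); return P
L=(260,72)
print("small",toplane(s,px((265,301),4,L),.076).round(4),(175/4)/s["K"][0]*(s["e"][2]-.076))
rect("sq",[(222,132),(392,270),(245,443),(80,303)],4,L,.038)
rect("obl",[(332,24),(489,193),(197,481),(40,332)],4,L,.019)
rect("pot",[(106,27),(242,86),(156,302),(28,255)],326/128,(120,130),.05)
print("timer",toplane(s,(287,264),.05))
goto([.5905,.17,.2],None)
print(yaw_y())
```

```text
small [[0.5916 0.1745 0.076 ]] 0.04412500473695215
sq [0.5898 0.1774 0.038 ] [0.06   0.0621 0.0613 0.0592] ang [-1.756  2.929  1.337 -0.234]
obl [0.5994 0.1714 0.019 ] [0.0651 0.1168 0.0647 0.1172] ang [-1.872  2.838  1.275 -0.301]
pot [0.4653 0.2976 0.05  ] [0.061  0.1083 0.0603 0.1103] ang [-1.524 -3.098  1.65   0.05 ]
timer [[0.45065164 0.14569168 0.05      ]]
t 2.4 pos [0.5386 0.1971 0.2789] rot [ 0.     0.001 -0.   ] shift(after rot)cm [3.43 4.74 7.89] q6 1.25
-1.1073026690040342
```

```bash
python3 -m inch '[{"delta_pos":[0.6,0.8,1],"rotation":[0,0,0]},{"delta_pos":[1,1.2,2],"rotation":[0,0,0]},{"delta_pos":[1,1.2,3],"rotation":[0,0,0]},{"delta_pos":[0.9,1,3],"rotation":[0,0,0]},{"delta_pos":[0,0,2],"rotation":[0,0,0]},{"delta_pos":[0,0,1],"rotation":[0,0,0]},{"delta_pos":[0,0,0],"rotation":[0,0,0]}]' 6.6
python3 - <<'E'
from h import *
import pickle
goto([.5916,.1745,.058],None)
s=shot("wrist","w3");pickle.dump(s,open("w3.pkl","wb"))
E
```

```text
time_s: 3.1
eef_pos: [0.588, 0.1723, 0.1572]
eef_rot: [-0.0, 0.974, 0.227, -0.002]
wrist_force: [0.6, -0.5, 0.2]
opening: 0.777
t 3.1 pos [0.588  0.1723 0.1572] rot [-0.001  0.004  0.   ] shift(after rot)cm [ 0.42 -0.04  9.92] q6 1.2
```

View pics/w3.png

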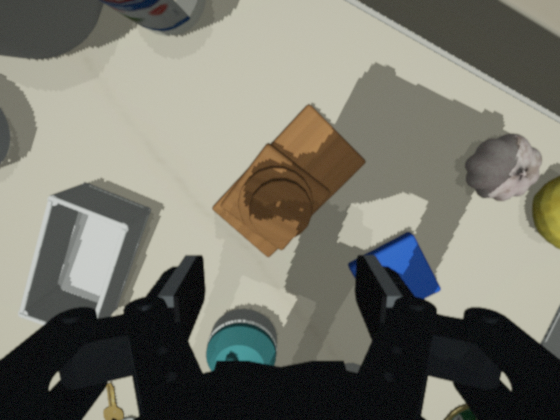

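Run:
```python
from h import *
import pickle
s=pickle.load(open("w3.pkl","rb"));g=s["img"][:,:,::-1].copy()
for z,r,c in [(.076,.022,(.5916,.1745))]:
    a=np.linspace(0,2*np.pi,60); C=np.c_[c[0]+r*np.cos(a),c[1]+r*np.sin(a),np.full(60,z)]
    b=cv2.resize(g[90:270,200:380],(600,600),interpolation=cv2.INTER_CUBIC)
    q=(proj(s,C)-[200,90]+.5)*600/180-.5
    cv2.polylines(b,[np.round(q).astype(np.int32)],True,(0,255,0),1)
cv2.imwrite("pics/z3.png",b)
```

```text
(no output)
```

View pics/z3.png

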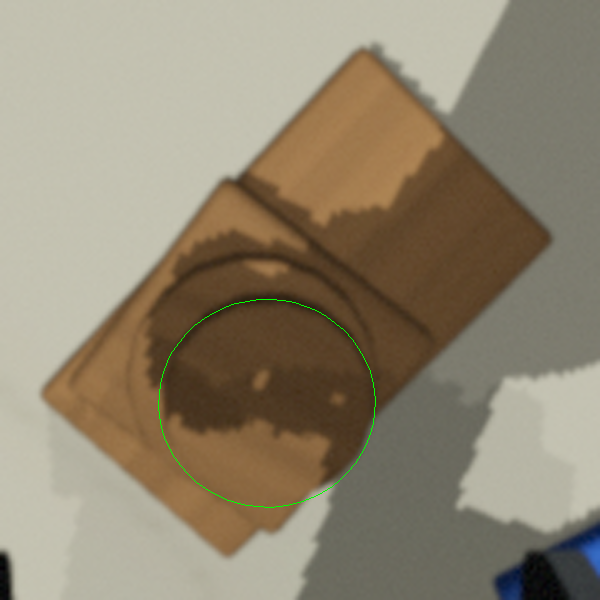

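```bash
python3 -m inch '[{"delta_pos":[0.4,0,1],"rotation":[0,0.004,0]},{"delta_pos":[0,0,2],"rotation":[0,0,0]},{"delta_pos":[0,0,2.5],"rotation":[0,0,0]},{"delta_pos":[0,0,2],"rotation":[0,0,0]},{"delta_pos":[0,0,1.4],"rotation":[0,0,0]},{"delta_pos":[0,0,0.6],"rotation":[0,0,0]},{"delta_pos":[0,0,0],"rotation":[0,0,0]}]'
python3 - <<'E'
from h import *
goto([.5916,.1745,.058],None)
s=shot("scene")
u,v=proj(s,[.59,.174,.06])[0].astype(int)
d=shot("side");u2,v2=proj(d,[.59,.174,.06])[0].astype(int)
f=lambda s,u,v:cv2.resize(s["img"][v-50:v+50,u-50:u+50,::-1],(400,400),interpolation=cv2.INTER_CUBIC)
cv2.imwrite("pics/g1.png",np.hstack([f(s,u,v),f(d,u2,v2)]))
E
```

```text
time_s: 3.85
eef_pos: [0.5929, 0.1761, 0.064]
eef_rot: [-0.0, 0.974, 0.228, 0.002]
wrist_force: [-0.2, -0.1, -0.2]
opening: 0.776
t 3.85 pos [0.5929 0.1761 0.064 ] rot [-0.    -0.004 -0.   ] shift(after rot)cm [-0.18  0.08  0.6 ] q6 1.21
```

View pics/g1.png

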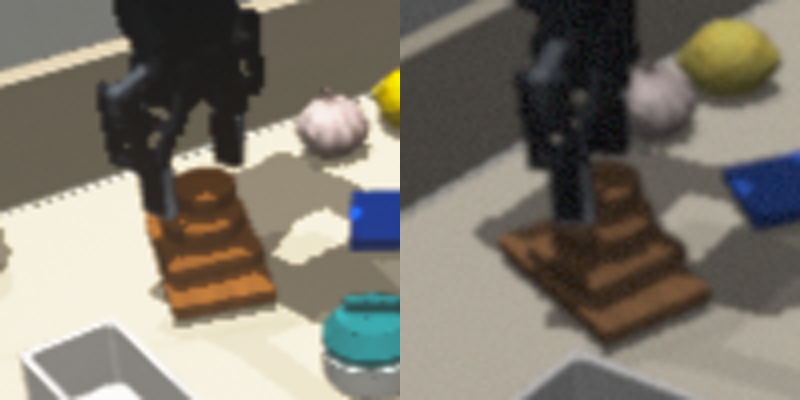

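The fingers straddle the small lid in both views.

```bash
python3 -m inch '[{"delta_pos":[-0.1,0.1,0.4],"rotation":[0,0,0]},{"delta_pos":[0,0,0],"rotation":[0,0,0]}]'
python3 -m inch '[{"delta_pos":[0,0,0],"rotation":[0,0,0]},{"delta_pos":[0,0,0],"rotation":[0,0,0]},{"delta_pos":[0,0,0],"rotation":[0,0,0]},{"delta_pos":[0,0,0],"rotation":[0,0,0]},{"delta_pos":[0,0,0],"rotation":[0,0,0]}]' 2
python3 - <<'E'
from h import *
goto([.5916,.1745,.058],None); print(get_obs()["opening"]*8.54)
s=shot("scene")
u,v=proj(s,[.59,.174,.06])[0].astype(int)
d=shot("side");u2,v2=proj(d,[.59,.174,.06])[0].astype(int)
f=lambda s,u,v:cv2.resize(s["img"][v-50:v+50,u-50:u+50,::-1],(400,400),interpolation=cv2.INTER_CUBIC)
cv2.imwrite("pics/g2.png",np.hstack([f(s,u,v),f(d,u2,v2)]))
E
```

```text
time_s: 4.15
eef_pos: [0.5927, 0.1745, 0.0606]
eef_rot: [-0.0, 0.974, 0.228, 0.002]
wrist_force: [0.5, 0.6, -0.3]
opening: 0.774
time_s: 4.65
eef_pos: [0.5932, 0.1747, 0.0611]
eef_rot: [-0.0, 0.974, 0.228, 0.003]
wrist_force: [-0.1, 0.0, 6.3]
opening: 0.482
t 4.65 pos [0.5932 0.1747 0.0611] rot [ 0.001 -0.005  0.   ] shift(after rot)cm [-0.15 -0.05  0.31] q6 1.2
4.112682514269323
```

View pics/g2.png

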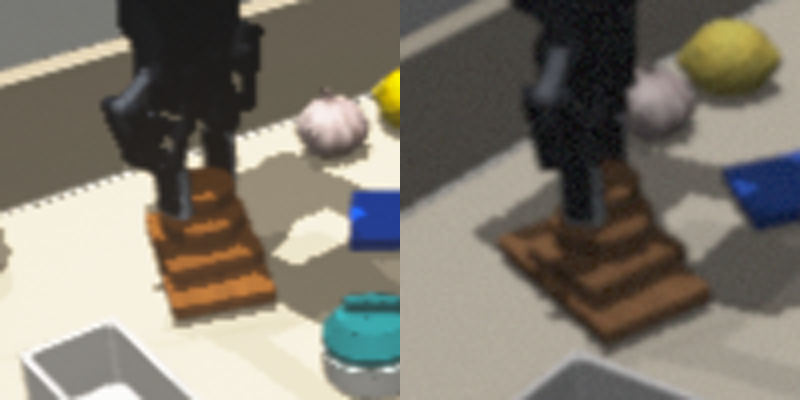

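```bash
python3 -m inch '[{"delta_pos":[0,0,-0.5],"rotation":[0,0,0]},{"delta_pos":[0,0,-1],"rotation":[0,0,0]},{"delta_pos":[0,0,-2],"rotation":[0,0,0]},{"delta_pos":[0,0,-2],"rotation":[0,0,0]},{"delta_pos":[0,0,-1],"rotation":[0,0,0]}]'
python3 - <<'E'
from h import *
goto([.5916,.1745,.058],None); print(get_obs()["opening"]*8.54)
s=shot("scene")
u,v=proj(s,[.59,.174,.1])[0].astype(int)
d=shot("side");u2,v2=proj(d,[.59,.174,.1])[0].astype(int)
f=lambda s,u,v:cv2.resize(s["img"][v-50:v+50,u-50:u+50,::-1],(400,400),interpolation=cv2.INTER_CUBIC)
cv2.imwrite("pics/g3.png",np.hstack([f(s,u,v),f(d,u2,v2)]))
shot("wrist","w4")
E
```

```text
time_s: 5.25
eef_pos: [0.5932, 0.1747, 0.1276]
eef_rot: [-0.0, 0.974, 0.228, 0.003]
wrist_force: [-0.3, -0.3, 0.5]
opening: 0.485
t 5.25 pos [0.5932 0.1747 0.1276] rot [ 0.001 -0.006  0.   ] shift(after rot)cm [-0.15 -0.05  6.96] q6 1.2
4.140135442535655
```

View pics/g3.png

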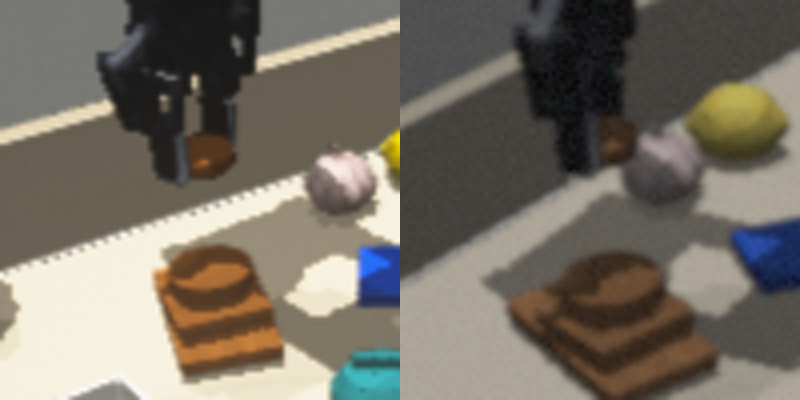

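View pics/w4.png

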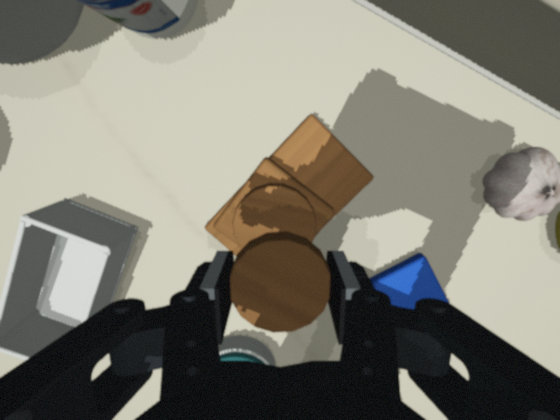

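```bash
cat >> h.py <<'E'
def incam(s,uv,ztool):
    """pixel -> point in tool frame at tool z = ztool (wrist shot)"""
    p,M=tool(s["o"]); e=M.T@(s["e"]-p); d=ray(s,uv)@M
    return e+d*((ztool-e[2])/d[:,2])[:,None]
E
python3 - <<'E'
from h import *
s=shot("wrist")
P=incam(s,[(280,281),(231,281),(330,281),(280,233),(280,330)],-.0155); print(P.round(4))
c=P[0]
# target TCP so that lid centre over pot small, keep yaw
M=tool()[1]; t=np.array([.4429,.0162,0])-M@np.array([c[0],c[1],0]); 
goto([t[0],t[1],.13])
E
```

```text
[[ 0.0028 -0.0002 -0.0155]
 [ 0.0028 -0.0201 -0.0155]
 [ 0.0028  0.0201 -0.0155]
 [ 0.0234 -0.0002 -0.0155]
 [-0.0201 -0.0002 -0.0155]]
t 5.45 pos [0.5919 0.1745 0.1249] rot [-0.    -0.004 -0.   ] shift(after rot)cm [-20.67   7.58  -0.51] q6 1.2
```

```bash
python3 -m inch '[{"delta_pos":[-1.3,0.5,-0.5],"rotation":[0,-0.004,0]},{"delta_pos":[-3,1.1,0],"rotation":[0,0,0]},{"delta_pos":[-4,1.5,0],"rotation":[0,0,0]},{"delta_pos":[-4,1.5,0],"rotation":[0,0,0]},{"delta_pos":[-4,1.5,0],"rotation":[0,0,0]},{"delta_pos":[-3,1.1,0],"rotation":[0,0,0]},{"delta_pos":[-1.4,0.4,0],"rotation":[0,0,0]},{"delta_pos":[0,0,0],"rotation":[0,0,0]},{"delta_pos":[0,0,0],"rotation":[0,0,0]}]'
python3 - <<'E'
from h import *
M=tool()[1]; t=np.array([.4429,.0162,0])-M@np.array([.002,0,0]); 
goto([t[0],t[1],.06])
s=shot("wrist","w5");
f=lambda s,u,v:cv2.resize(s["img"][v-50:v+50,u-50:u+50,::-1],(400,400),interpolation=cv2.INTER_CUBIC)
a=shot("scene");u,v=proj(a,[.443,.016,.08])[0].astype(int)
d=shot("side");u2,v2=proj(d,[.443,.016,.08])[0].astype(int)
cv2.imwrite("pics/g5.png",np.hstack([f(a,u,v),f(d,u2,v2)]))
E
```

```text
time_s: 6.35
eef_pos: [0.4411, 0.0145, 0.1304]
eef_rot: [-0.0, 0.974, 0.228, 0.0]
wrist_force: [0.8, -0.5, -0.5]
opening: 0.484
t 6.35 pos [0.4411 0.0145 0.1304] rot [ 0.    -0.001  0.   ] shift(after rot)cm [ 0.04 -0.07  7.04] q6 0.87
```

View pics/w5.png

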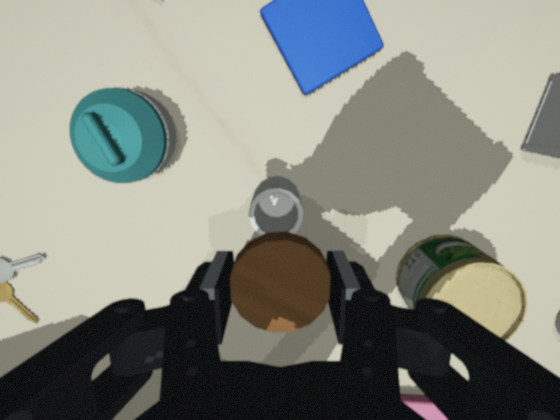

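View pics/g5.png

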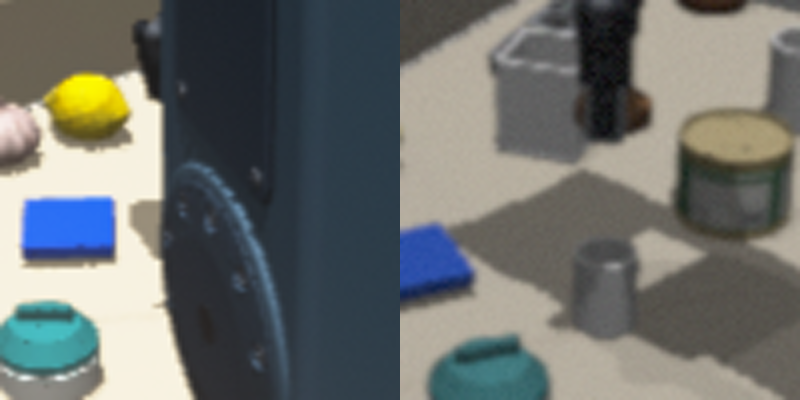

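Run:
```python
from h import *
s=shot("wrist"); g=s["img"]
b=g[150:340,180:370,::-1].copy()
for c,z,r,col in [((.4429,.0162),.05,.019,(0,0,255))]:
    a=np.linspace(0,2*np.pi,60);C=np.c_[c[0]+r*np.cos(a),c[1]+r*np.sin(a),np.full(60,z)]
    b=cv2.resize(b,(600,600),interpolation=cv2.INTER_CUBIC); k=600/190
    cv2.polylines(b,[np.round((proj(s,C)-[180,150]+.5)*k-.5).astype(np.int32)],True,col,1)
cv2.imwrite("pics/z5.png",b)
```

```text
(no output)
```

View pics/z5.png

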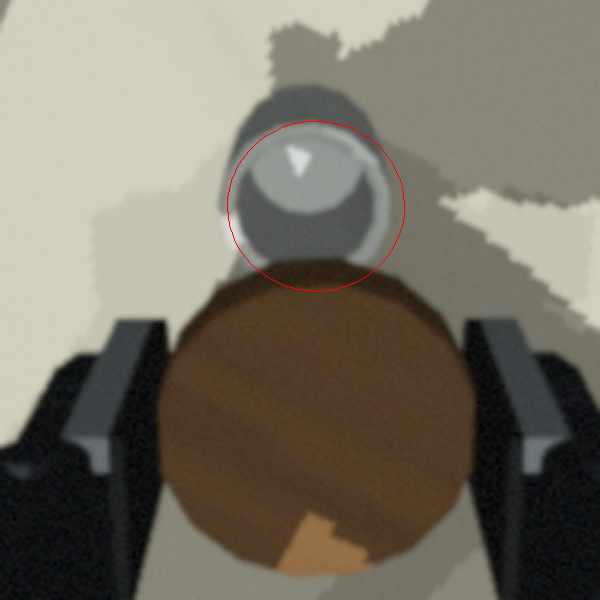

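```bash
python3 -m inch '[{"delta_pos":[0,-0.25,1],"rotation":[0,0,0]},{"delta_pos":[0,0,2],"rotation":[0,0,0]},{"delta_pos":[0,0,2],"rotation":[0,0,0]},{"delta_pos":[0,0,1.2],"rotation":[0,0,0]},{"delta_pos":[0,0,0.6],"rotation":[0,0,0]},{"delta_pos":[0,0,0],"rotation":[0,0,0]},{"delta_pos":[0,0,0],"rotation":[0,0,0]}]'
python3 - <<'E'
from h import *
shot("wrist","w6");
d=shot("side");u2,v2=proj(d,[.443,.016,.06])[0].astype(int)
cv2.imwrite("pics/g6.png",cv2.resize(d["img"][v2-40:v2+40,u2-40:u2+40,::-1],(600,600),interpolation=cv2.INTER_CUBIC))
E
```

```text
time_s: 7.25
eef_pos: [0.44, 0.0166, 0.0626]
eef_rot: [0.0, 0.974, 0.228, 0.0]
wrist_force: [0.3, -0.7, 0.0]
opening: 0.485
```

View pics/g6.png

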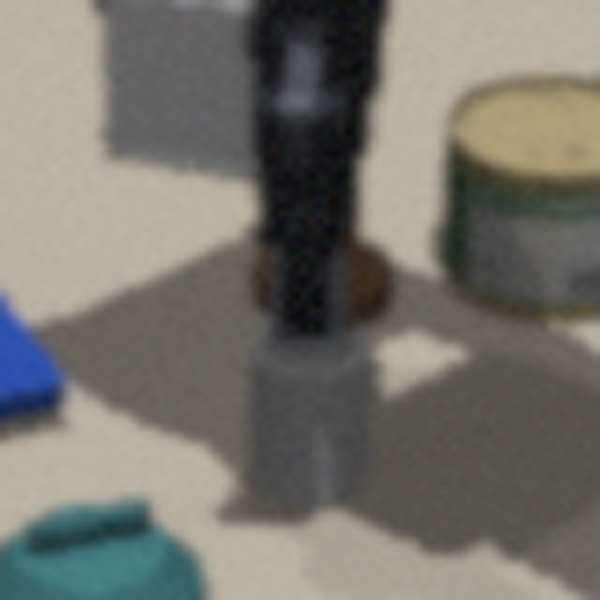

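```bash
python3 -m inch '[{"delta_pos":[0,0,0.6],"rotation":[0,0,0]},{"delta_pos":[0,0,0.4],"rotation":[0,0,0]},{"delta_pos":[0,0,0.2],"rotation":[0,0,0]},{"delta_pos":[0,0,0.1],"rotation":[0,0,0]},{"delta_pos":[0,0,0],"rotation":[0,0,0]}]'
```

```text
time_s: 7.85
eef_pos: [0.4394, 0.0167, 0.049]
eef_rot: [-0.0, 0.974, 0.228, -0.0]
wrist_force: [0.4, -1.3, -0.0]
opening: 0.48
```

```bash
python3 -m inch '[{"delta_pos":[0,0,0.1],"rotation":[0,0,0]},{"delta_pos":[0,0,0.05],"rotation":[0,0,0]},{"delta_pos":[0,0,0],"rotation":[0,0,0]}]'
```

```text
time_s: 8.15
eef_pos: [0.4395, 0.0167, 0.0477]
eef_rot: [-0.0, 0.974, 0.228, -0.0]
wrist_force: [-0.1, -0.5, -0.6]
opening: 0.488
```

```bash
python3 -m inch '[{"delta_pos":[0,0,0.1],"rotation":[0,0,0]},{"delta_pos":[0,0,0.1],"rotation":[0,0,0]},{"delta_pos":[0,0,0],"rotation":[0,0,0]}]'
```

```text
time_s: 8.45
eef_pos: [0.4401, 0.0166, 0.047]
eef_rot: [0.0, 0.974, 0.228, 0.0]
wrist_force: [-4.9, 1.6, 15.5]
opening: 0.487
```

```bash
python3 -m inch '[{"delta_pos":[0,0,-0.1],"rotation":[0,0,0]},{"delta_pos":[0,0,0],"rotation":[0,0,0]},{"delta_pos":[0,0,0],"rotation":[0,0,0]},{"delta_pos":[0,0,0],"rotation":[0,0,0]}]' 6.6
python3 -m inch '[{"delta_pos":[0,0,-1],"rotation":[0,0,0]},{"delta_pos":[0,0,-3],"rotation":[0,0,0]},{"delta_pos":[0,0,-4],"rotation":[0,0,0]},{"delta_pos":[0,0,-4],"rotation":[0,0,0]},{"delta_pos":[0,0,-1],"rotation":[0,0,0]},{"delta_pos":[0,0,0],"rotation":[0,0,0]}]'
python3 - <<'E'
from h import *
s=shot("wrist","w7");
d=shot("side");u2,v2=proj(d,[.443,.016,.06])[0].astype(int)
x=cv2.resize(d["img"][v2-30:v2+30,u2-30:u2+30,::-1],(400,400),interpolation=cv2.INTER_CUBIC)
u,v=proj(s,[.443,.016,.06])[0].astype(int);print(u,v)
v=max(v,60)
y=cv2.resize(s["img"][v-60:v+60,u-60:u+60,::-1],(400,400),interpolation=cv2.INTER_CUBIC)
cv2.imwrite("pics/g7.png",np.hstack([x,y]))
goto([.59,.175,.15])
E
```

```text
time_s: 8.85
eef_pos: [0.4394, 0.0167, 0.0465]
eef_rot: [-0.0, 0.974, 0.228, -0.0]
wrist_force: [0.0, -0.6, 0.1]
opening: 0.773
time_s: 9.45
eef_pos: [0.441, 0.0164, 0.1791]
eef_rot: [0.001, 0.974, 0.228, 0.002]
wrist_force: [0.0, 0.6, -0.3]
opening: 0.776
281 202
t 9.55 pos [0.4388 0.0168 0.1759] rot [-0.001  0.001  0.   ] shift(after rot)cm [20.57 -7.45  2.59] q6 0.88
```

View pics/g7.png

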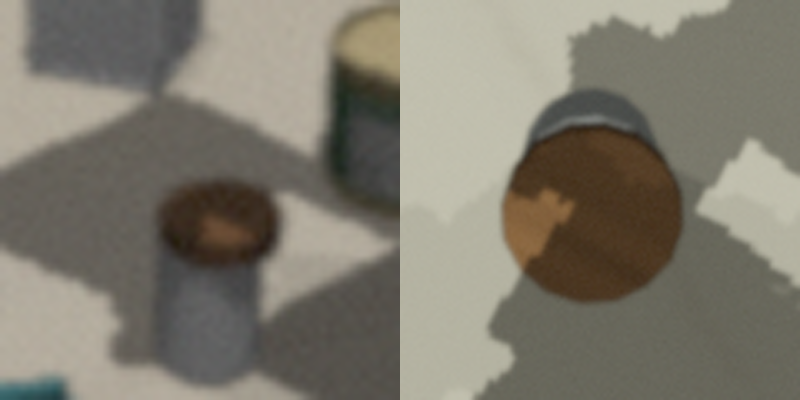

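Run:
```python
from h import *
s=shot("wrist"); u,v=281,202
y=cv2.resize(s["img"][v-50:v+50,u-50:u+50,::-1],(600,600),interpolation=cv2.INTER_CUBIC)
cv2.imwrite("pics/z7.png",y)
L=toplane(s,np.array([u-60,v-60])+(np.array([192,213])+.5)/(400/120)-.5,.062)[0]
M=tool()[1]
q=toplane(s,np.array([u-60,v-60])+(np.array([[102,213],[282,213],[192,127],[192,300]])+.5)/(400/120)-.5,.062)
print(L, ((q-L)@M)[:, :2].round(4))
r=toplane(s,np.array([u-60,v-60])+(np.array([[195,117]])+.5)/(400/120)-.5,.05)
print("rim top rel lid centre (tool xy)",((r-L)@M)[:,:2])
```

```text
[0.43784502 0.01797536 0.062     ] [[-0.     -0.0209]
 [ 0.      0.0209]
 [ 0.0203  0.    ]
 [-0.0214 -0.    ]]
rim top rel lid centre (tool xy) [[0.02040962 0.00069878]]
```

View pics/z7.png

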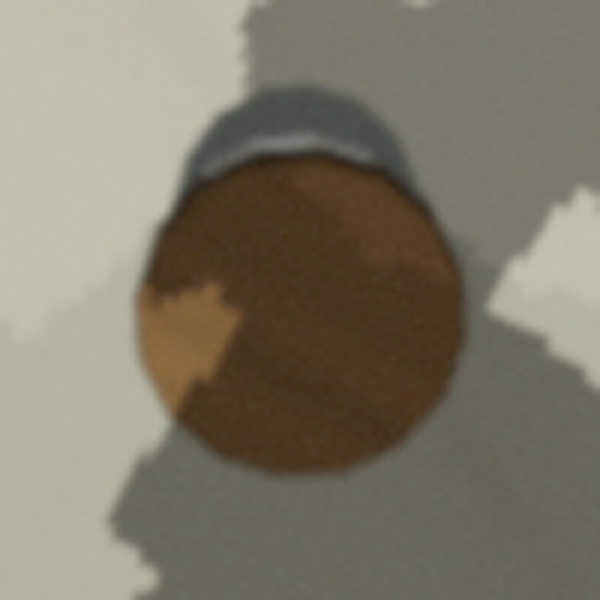

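Small lid is seated: flat, centred within about 2 mm. Moving back to the stack.

```bash
python3 -m inch '[{"delta_pos":[1.5,-0.5,0],"rotation":[0,0,0]},{"delta_pos":[3.5,-1.3,0],"rotation":[0,0,0]},{"delta_pos":[4.5,-1.6,0],"rotation":[0,0,0]},{"delta_pos":[4.5,-1.6,0],"rotation":[0,0,0]},{"delta_pos":[3.5,-1.3,0],"rotation":[0,0,0]},{"delta_pos":[1.5,-0.5,0],"rotation":[0,0,0]},{"delta_pos":[0.5,-0.3,0],"rotation":[0,0,0]},{"delta_pos":[0,0,0],"rotation":[0,0,0]}]' 7.8
python3 - <<'E'
from h import *
import pickle
s=shot("wrist"); pickle.dump(s,open("w8.pkl","wb"))
u,v=proj(s,[.59,.175,.057])[0].astype(int);print(u,v,s["o"]["eef_pos"])
y=cv2.resize(s["img"][v-75:v+75,u-75:u+75,::-1],(600,600),interpolation=cv2.INTER_CUBIC)
y=cv2.convertScaleAbs(y,alpha=1.6,beta=0)
cv2.imwrite("pics/z8.png",y)
E
```

```text
time_s: 10.4
eef_pos: [0.5815, 0.1672, 0.1746]
eef_rot: [-0.0, 0.973, 0.229, -0.002]
wrist_force: [-1.0, -0.0, 0.2]
opening: 0.912
276 189 [0.5815021  0.16718978 0.17462749]
```

View pics/z8.png

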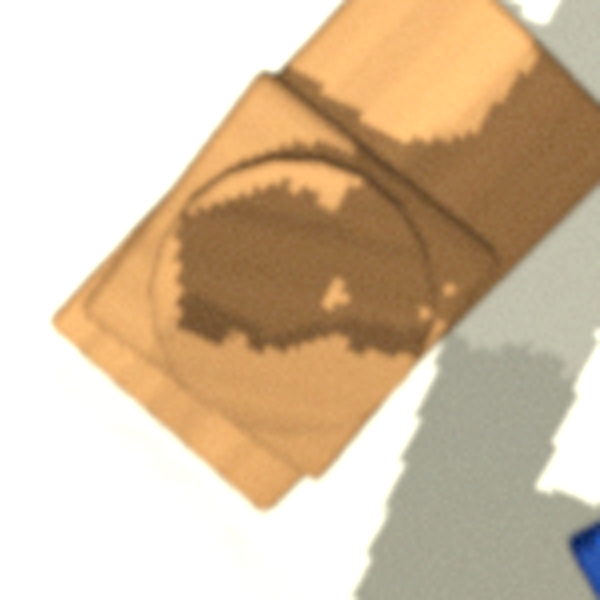

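Run:
```python
from h import *
import pickle
s=pickle.load(open("w8.pkl","rb"))
off=np.array([276-75,189-75]); px=lambda p:(np.array(p,float)+.5)/4-.5+off
P=toplane(s,px([(297,296),(155,296),(438,296),(297,157),(297,435)]),.057);print(P[0].round(4),np.linalg.norm(P-P[0],axis=1).round(4))
Q=toplane(s,px([(268,73),(497,262),(318,477),(88,303)]),.038);e=np.roll(Q,-1,0)-Q
print(Q.mean(0).round(4),np.linalg.norm(e,axis=1).round(4),np.arctan2(e[:,1],e[:,0]).round(3))
goto([P[0,0],P[0,1],.039])
```

```text
[0.591  0.1766 0.057 ] [0.     0.0275 0.0273 0.0267 0.0283]
[0.5893 0.177  0.038 ] [0.0604 0.0598 0.0613 0.0602] [-1.792  2.938  1.357 -0.219]
t 10.45 pos [0.5814 0.1666 0.1751] rot [-0.001  0.003  0.   ] shift(after rot)cm [ 1.31 -0.46 13.61] q6 1.19
```

```bash
python3 -m inch '[{"delta_pos":[0.7,-0.2,1.5],"rotation":[0,0.003,0]},{"delta_pos":[0.6,-0.2,3],"rotation":[0,0,0]},{"delta_pos":[0,0,3.5],"rotation":[0,0,0]},{"delta_pos":[0,0,2.2],"rotation":[0,0,0]},{"delta_pos":[0,0,1],"rotation":[0,0,0]},{"delta_pos":[0,0,0],"rotation":[0,0,0]}]'
python3 - <<'E'
from h import *
goto([.591,.1766,.043])
E
```

```text
time_s: 11.05
eef_pos: [0.5911, 0.1758, 0.0627]
eef_rot: [-0.001, 0.974, 0.228, -0.0]
wrist_force: [-0.3, 0.3, -0.2]
opening: 0.912
t 11.05 pos [0.5911 0.1758 0.0627] rot [-0.001  0.     0.   ] shift(after rot)cm [ 0.02 -0.07  1.97] q6 1.21
```

```bash
python3 -m inch '[{"delta_pos":[0,0,1.2],"rotation":[0,0,0]},{"delta_pos":[0,-0.05,0.7],"rotation":[0,0,0]},{"delta_pos":[0,0,0],"rotation":[0,0,0]}]'
python3 -m inch '[{"delta_pos":[0,0,0],"rotation":[0,0,0]},{"delta_pos":[0,0,0],"rotation":[0,0,0]},{"delta_pos":[0,0,0],"rotation":[0,0,0]},{"delta_pos":[0,0,0],"rotation":[0,0,0]},{"delta_pos":[0,0,0],"rotation":[0,0,0]}]' 3
```

```text
time_s: 11.35
eef_pos: [0.5921, 0.1769, 0.0452]
eef_rot: [-0.0, 0.974, 0.228, 0.001]
wrist_force: [-0.2, 0.1, 0.1]
opening: 0.914
time_s: 11.85
eef_pos: [0.5936, 0.1771, 0.047]
eef_rot: [-0.0, 0.974, 0.228, 0.003]
wrist_force: [-1.0, 0.5, 7.0]
opening: 0.618
```

```bash
python3 -m inch '[{"delta_pos":[0,0,-0.4],"rotation":[0,0,0]},{"delta_pos":[0,0,-1],"rotation":[0,0,0]},{"delta_pos":[0,0,-2.5],"rotation":[0,0,0]},{"delta_pos":[0,0,-4],"rotation":[0,0,0]},{"delta_pos":[0,0,-4],"rotation":[0,0,0]},{"delta_pos":[0,0,-1],"rotation":[0,0,0]},{"delta_pos":[0,0,0],"rotation":[0,0,0]}]'
python3 - <<'E'
from h import *
s=shot("wrist","w9")
goto([.465,-.279,.16])
E
```

```text
time_s: 12.55
eef_pos: [0.5937, 0.1769, 0.1777]
eef_rot: [0.0, 0.974, 0.228, 0.004]
wrist_force: [0.9, -0.5, -0.5]
opening: 0.616
t 12.6 pos [0.5923 0.1768 0.1753] rot [ 0.    -0.004  0.   ] shift(after rot)cm [-31.67  35.16   1.53] q6 1.21
```

View pics/w9.png

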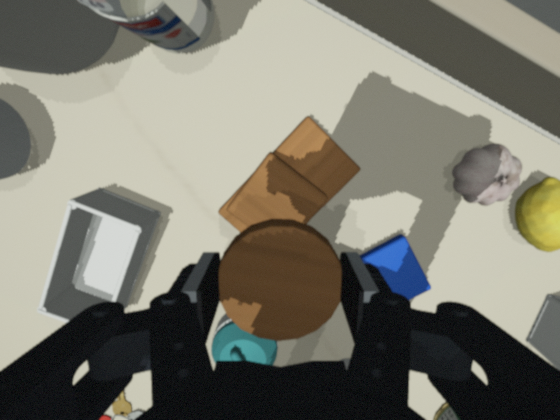

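```bash
python3 -m inch '[{"delta_pos":[-1,1.2,0],"rotation":[0,-0.004,0]},{"delta_pos":[-2.2,2.5,0],"rotation":[0,0,0]},{"delta_pos":[-3,3.3,0],"rotation":[0,0,0]},{"delta_pos":[-3,3.3,0],"rotation":[0,0,0]},{"delta_pos":[-3,3.3,0],"rotation":[0,0,0]},{"delta_pos":[-3,3.3,0],"rotation":[0,0,0]},{"delta_pos":[-3,3.3,0],"rotation":[0,0,0]},{"delta_pos":[-3,3.3,0],"rotation":[0,0,0]},{"delta_pos":[-3,3.3,0],"rotation":[0,0,0]},{"delta_pos":[-3,3.3,0],"rotation":[0,0,0]}]'
python3 -m inch '[{"delta_pos":[-2.2,2.6,0],"rotation":[0,0,0]},{"delta_pos":[-1.2,1.6,0],"rotation":[0,0,0]},{"delta_pos":[0,0,0],"rotation":[0,0,0]},{"delta_pos":[0,0,0],"rotation":[0,0,0]}]'
python3 - <<'E'
from h import *
s=shot("wrist","w10")
P=incam(s,[(280.5,279),(218,279),(343,279),(280.5,219),(280.5,339)],-.0105);print(P.round(4))
c=P[0]; M=tool()[1]; t=np.array([.465,-.279,0])-M@np.array([c[0],c[1],0]); goto([t[0],t[1],.09])
E
```

```text
time_s: 13.6
eef_pos: [0.4797, -0.2152, 0.1728]
eef_rot: [-0.001, 0.974, 0.228, -0.002]
wrist_force: [0.7, 0.1, -1.2]
opening: 0.615
time_s: 14.0
eef_pos: [0.4691, -0.2662, 0.1732]
eef_rot: [-0.002, 0.974, 0.228, -0.002]
wrist_force: [-0.2, -0.2, 0.1]
opening: 0.616
[[ 0.0011  0.     -0.0105]
 [ 0.0011 -0.0263 -0.0105]
 [ 0.0011  0.0264 -0.0105]
 [ 0.0276 -0.     -0.0105]
 [-0.0282  0.     -0.0105]]
t 14.05 pos [ 0.4696 -0.2656  0.1735] rot [-0.003  0.002  0.   ] shift(after rot)cm [-1.12  1.    8.35] q6 0.38
```

View pics/w10.png

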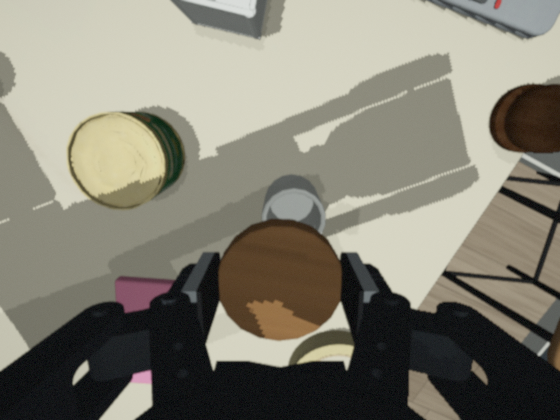

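```bash
cat >> h.py <<'E'
def ov(s,c,z,r,box,name):
    x,y,w=box; b=cv2.resize(s["img"][y:y+w,x:x+w,::-1],(600,600),interpolation=cv2.INTER_CUBIC);k=600/w
    if np.isscalar(r): a=np.linspace(0,2*np.pi,60);C=np.c_[c[0]+r*np.cos(a),c[1]+r*np.sin(a),np.full(60,z)]
    else:
        a=r[2];B=np.array([(1,1),(-1,1),(-1,-1),(1,-1)])*np.array(r[:2])/2
        C=np.c_[B@np.array([[np.cos(a),np.sin(a)],[-np.sin(a),np.cos(a)]])+np.array(c),np.full(4,z)]
    q=(proj(s,C)-[x,y]+.5)*k-.5; cv2.polylines(b,[np.round(q).astype(np.int32)],True,(0,0,255),1)
    cv2.imwrite(f"pics/{name}.png",b); print("px/mm scale approx",np.linalg.norm(np.diff(q,axis=0),axis=1).sum()); return C
E
python3 - <<'E'
from h import *
s=shot("wrist"); ov(s,(.465,-.279),.065,.025,(225,160,120),"z10"); goto([.465,-.279,.09])
E
```

```text
px/mm scale approx 1002.0189109037192
t 14.1 pos [ 0.47   -0.2654  0.1739] rot [-0.002  0.002  0.   ] shift(after rot)cm [-1.05  1.    8.39] q6 0.38
```

View pics/z10.png

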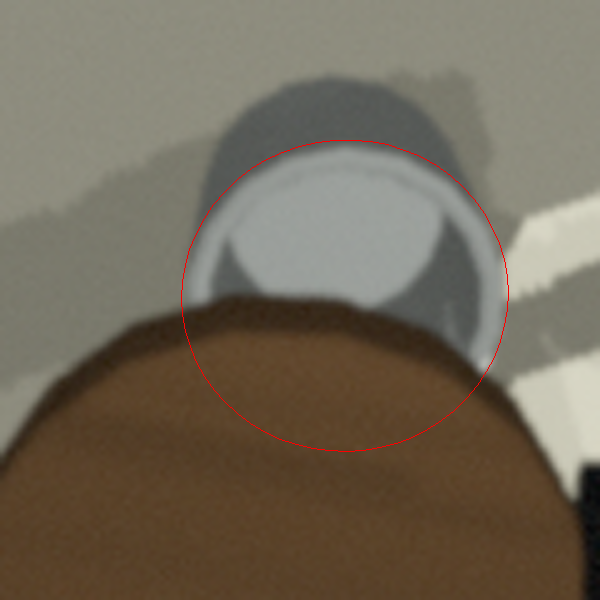

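```bash
python3 -m inch '[{"delta_pos":[-0.6,0.5,1],"rotation":[-0.002,0.002,0]},{"delta_pos":[-0.6,0.55,2],"rotation":[0,0,0]},{"delta_pos":[0,0,2.5],"rotation":[0,0,0]},{"delta_pos":[0,0,2],"rotation":[0,0,0]},{"delta_pos":[0,0,1],"rotation":[0,0,0]},{"delta_pos":[0,0,0],"rotation":[0,0,0]},{"delta_pos":[0,0,0],"rotation":[0,0,0]}]'
python3 - <<'E'
from h import *
goto([.465,-.279,.0665])
d=shot("side");u2,v2=proj(d,[.465,-.279,.08])[0].astype(int)
cv2.imwrite("pics/g10.png",cv2.resize(d["img"][v2-40:v2+40,u2-40:u2+40,::-1],(500,500),interpolation=cv2.INTER_CUBIC))
E
```

```text
time_s: 14.8
eef_pos: [0.465, -0.2814, 0.0904]
eef_rot: [0.001, 0.974, 0.229, 0.001]
wrist_force: [-0.2, -0.1, -0.9]
opening: 0.616
t 14.8 pos [ 0.465  -0.2814  0.0904] rot [ 0.002 -0.001  0.   ] shift(after rot)cm [ 0.1  -0.22  2.39] q6 0.35
```

View pics/g10.png

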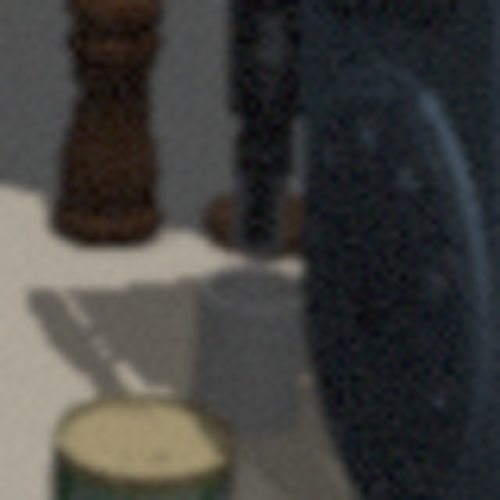

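```bash
python3 -m inch '[{"delta_pos":[0,-0.1,0.8],"rotation":[0.001,0,0]},{"delta_pos":[0,0,0.6],"rotation":[0,0,0]},{"delta_pos":[0,0,0.4],"rotation":[0,0,0]},{"delta_pos":[0,0,0.2],"rotation":[0,0,0]},{"delta_pos":[0,0,0],"rotation":[0,0,0]}]'
```

```text
time_s: 15.35
eef_pos: [0.4641, -0.2803, 0.0696]
eef_rot: [0.0, 0.974, 0.228, 0.0]
wrist_force: [-0.4, 0.4, -0.3]
opening: 0.613
```

```bash
python3 -m inch '[{"delta_pos":[0,0,0.15],"rotation":[0,0,0]},{"delta_pos":[0,0,0.1],"rotation":[0,0,0]},{"delta_pos":[0,0,0],"rotation":[0,0,0]}]'
```

```text
time_s: 15.65
eef_pos: [0.4643, -0.2805, 0.0675]
eef_rot: [0.0, 0.974, 0.228, 0.001]
wrist_force: [0.8, -0.0, -1.6]
opening: 0.617
```

```bash
python3 -m inch '[{"delta_pos":[0,0,0.15],"rotation":[0,0,0]},{"delta_pos":[0,0,0.1],"rotation":[0,0,0]},{"delta_pos":[0,0,0],"rotation":[0,0,0]}]'
```

```text
time_s: 15.95
eef_pos: [0.4648, -0.281, 0.067]
eef_rot: [0.001, 0.974, 0.228, 0.001]
wrist_force: [-4.8, 2.7, 14.1]
opening: 0.622
```

```bash
python3 -m inch '[{"delta_pos":[0,0,-0.15],"rotation":[0,0,0]},{"delta_pos":[0,0,0],"rotation":[0,0,0]},{"delta_pos":[0,0,0],"rotation":[0,0,0]},{"delta_pos":[0,0,0],"rotation":[0,0,0]}]' 7.8
python3 -m inch '[{"delta_pos":[0,0,-1],"rotation":[0,0,0]},{"delta_pos":[0,0,-3],"rotation":[0,0,0]},{"delta_pos":[0,0,-4],"rotation":[0,0,0]},{"delta_pos":[0,0,-3.5],"rotation":[0,0,0]},{"delta_pos":[0,0,-1],"rotation":[0,0,0]},{"delta_pos":[0,0,0],"rotation":[0,0,0]}]'
python3 - <<'E'
from h import *
s=shot("wrist","w11"); ov(s,(.465,-.279),.077,.028,(200,120,160),"z11"); goto([.59,.177,.18],-1.78)
E
```

```text
time_s: 16.35
eef_pos: [0.4642, -0.2804, 0.0662]
eef_rot: [0.0, 0.974, 0.228, 0.0]
wrist_force: [-1.0, -0.1, 0.5]
opening: 0.916
time_s: 16.95
eef_pos: [0.4652, -0.2814, 0.194]
eef_rot: [0.002, 0.974, 0.228, 0.002]
wrist_force: [0.2, -0.7, -0.3]
opening: 0.909
px/mm scale approx 830.3129191606813
t 17.0 pos [ 0.4642 -0.2805  0.192 ] rot [ 0.002 -0.002  0.67 ] shift(after rot)cm [  2.8  -47.37   1.2 ] q6 0.35
```

View pics/z11.png

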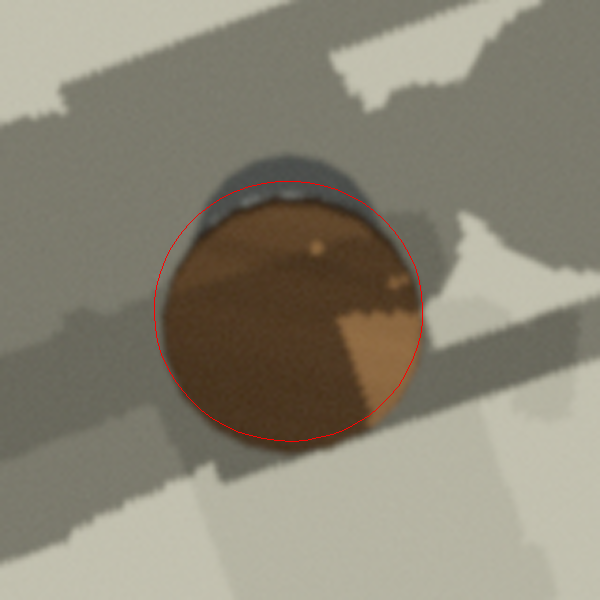

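```bash
python3 -m inch '[{"delta_pos":[0,0,0],"rotation":[0.002,-0.002,0.1]},{"delta_pos":[0,0,0],"rotation":[0,0,0.14]},{"delta_pos":[0,0,0],"rotation":[0,0,0.14]},{"delta_pos":[0,0,0],"rotation":[0,0,0.14]},{"delta_pos":[0,-0.5,0],"rotation":[0,0,0.1]},{"delta_pos":[0.2,-2,0],"rotation":[0,0,0.055]},{"delta_pos":[0.2,-3.5,0],"rotation":[0,0,0]},{"delta_pos":[0.3,-4.6,0],"rotation":[0,0,0]},{"delta_pos":[0.3,-4.6,0],"rotation":[0,0,0]},{"delta_pos":[0.3,-4.6,0],"rotation":[0,0,0]}]'
python3 -m inch '[{"delta_pos":[0.3,-4.6,0],"rotation":[0,0,0]},{"delta_pos":[0.3,-4.6,0],"rotation":[0,0,0]},{"delta_pos":[0.3,-4.6,0],"rotation":[0,0,0]},{"delta_pos":[0.3,-4.6,0],"rotation":[0,0,0]},{"delta_pos":[0.3,-4.6,0.5],"rotation":[0,0,0]},{"delta_pos":[0.2,-3,0.5],"rotation":[0,0,0]},{"delta_pos":[0.1,-1.5,0],"rotation":[0,0,0]},{"delta_pos":[0,0,0],"rotation":[0,0,0]}]' 8.5
python3 - <<'E'
from h import *
import pickle
s=shot("wrist","w12"); pickle.dump(s,open("w12.pkl","wb"))
goto([.59,.177,.03],-1.785)
E
```

```text
time_s: 18.0
eef_pos: [0.5159, -0.0872, 0.1892]
eef_rot: [-0.001, 0.994, -0.107, -0.003]
wrist_force: [0.3, -0.6, 0.5]
opening: 0.917
time_s: 18.8
eef_pos: [0.5921, 0.1769, 0.1795]
eef_rot: [0.0, 0.994, -0.106, -0.002]
wrist_force: [0.1, -0.8, -0.1]
opening: 0.997
t 18.85 pos [0.5923 0.1754 0.1801] rot [0.001 0.004 0.001] shift(after rot)cm [-0.26 -0.1  15.01] q6 1.88
```

View pics/w12.png

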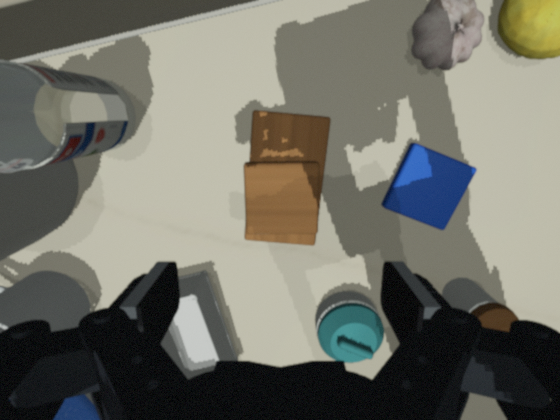

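Run:
```python
from h import *
import pickle
s=pickle.load(open("w12.pkl","rb")); s["img"]=cv2.convertScaleAbs(s["img"],alpha=1.4)
ov(s,(.5895,.177),.038,(.064,.064,-.215),(205,120,150),"z12")
```

```text
px/mm scale approx 874.4779557468114
```

View pics/z12.png

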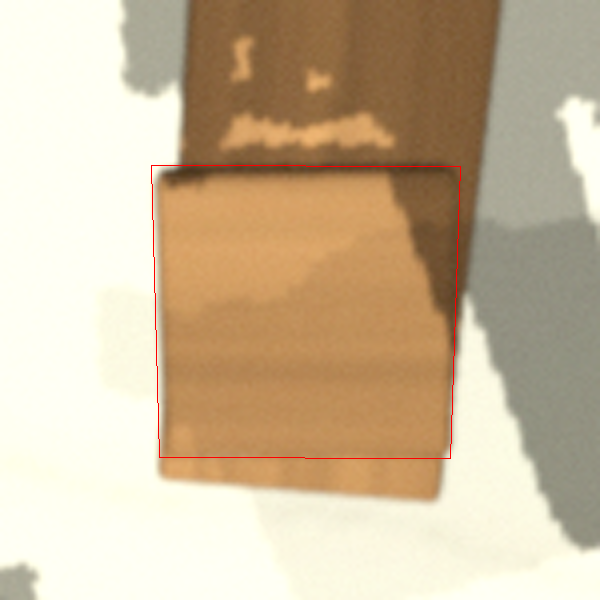

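```bash
python3 -m inch '[{"delta_pos":[-0.2,-0.05,1.5],"rotation":[0,0.004,0]},{"delta_pos":[-0.1,0,3],"rotation":[0,0,0]},{"delta_pos":[0,0,4],"rotation":[0,0,0]},{"delta_pos":[0,0,3.5],"rotation":[0,0,0]},{"delta_pos":[0,0,1.5],"rotation":[0,0,0]},{"delta_pos":[0,0,0.5],"rotation":[0,0,0]},{"delta_pos":[0,0,0],"rotation":[0,0,0]}]'
python3 - <<'E'
from h import *
goto([.5895,.177,.022],-1.785)
f=lambda s,u,v:cv2.resize(s["img"][v-50:v+50,u-50:u+50,::-1],(400,400),interpolation=cv2.INTER_CUBIC)
a=shot("scene");u,v=proj(a,[.59,.177,.05])[0].astype(int)
d=shot("side");u2,v2=proj(d,[.59,.177,.05])[0].astype(int)
cv2.imwrite("pics/g12.png",np.hstack([f(a,u,v),f(d,u2,v2)]))
E
```

```text
time_s: 19.55
eef_pos: [0.591, 0.1758, 0.0421]
eef_rot: [0.0, 0.994, -0.107, 0.001]
wrist_force: [-0.5, 0.5, -0.2]
opening: 0.993
t 19.55 pos [0.591  0.1758 0.0421] rot [-0.    -0.003 -0.001] shift(after rot)cm [-0.18 -0.08  2.01] q6 1.88
```

View pics/g12.png

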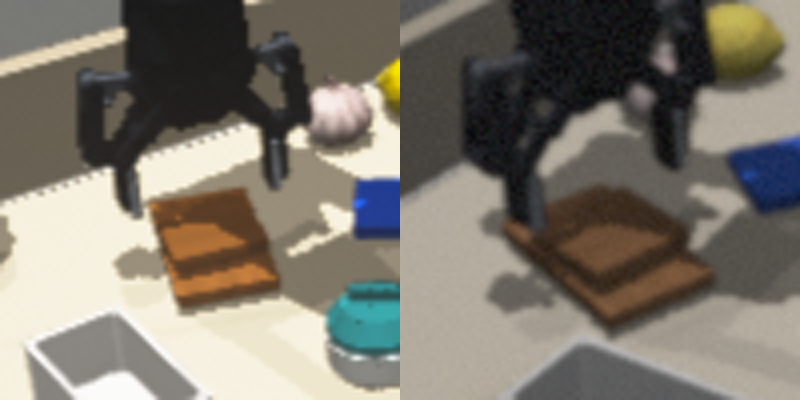

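```bash
python3 -m inch '[{"delta_pos":[-0.1,0,1],"rotation":[0,0,0]},{"delta_pos":[0,0,0.6],"rotation":[0,0,0]},{"delta_pos":[0,0,0.4],"rotation":[0,0,0]},{"delta_pos":[0,0,0],"rotation":[0,0,0]}]'
python3 -m inch '[{"delta_pos":[0,0,0],"rotation":[0,0,0]},{"delta_pos":[0,0,0],"rotation":[0,0,0]},{"delta_pos":[0,0,0],"rotation":[0,0,0]},{"delta_pos":[0,0,0],"rotation":[0,0,0]},{"delta_pos":[0,0,0],"rotation":[0,0,0]}]' 4
python3 - <<'E'
from h import *
goto([.5895,.177,.022],-1.785)
f=lambda s,u,v:cv2.resize(s["img"][v-50:v+50,u-50:u+50,::-1],(400,400),interpolation=cv2.INTER_CUBIC)
a=shot("scene");u,v=proj(a,[.59,.177,.05])[0].astype(int)
d=shot("side");u2,v2=proj(d,[.59,.177,.05])[0].astype(int)
cv2.imwrite("pics/g13.png",np.hstack([f(a,u,v),f(d,u2,v2)]))
E
```

```text
time_s: 20.05
eef_pos: [0.589, 0.1769, 0.0207]
eef_rot: [0.0, 0.994, -0.107, 0.001]
wrist_force: [-0.1, 0.3, -0.2]
opening: 1.001
time_s: 20.55
eef_pos: [0.5903, 0.177, 0.0223]
eef_rot: [-0.0, 0.994, -0.107, 0.002]
wrist_force: [-0.0, 1.3, 5.0]
opening: 0.725
t 20.55 pos [0.5903 0.177  0.0223] rot [-0.001 -0.004  0.   ] shift(after rot)cm [-0.08  0.02  0.03] q6 1.88
```

View pics/g13.png

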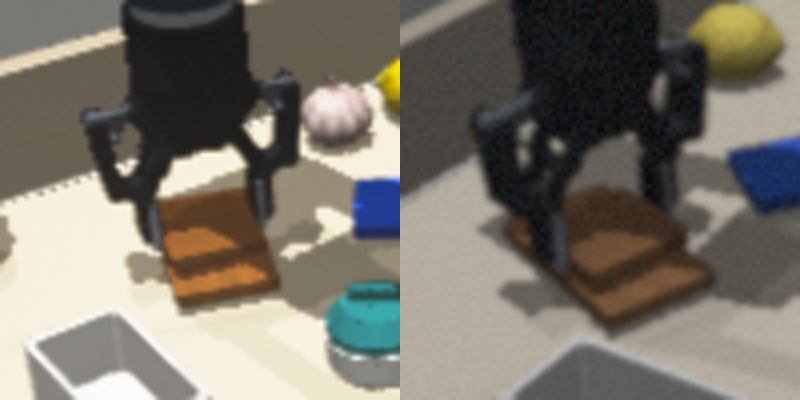

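```bash
python3 -m inch '[{"delta_pos":[0,0,-0.4],"rotation":[0,0,0]},{"delta_pos":[0,0,-1],"rotation":[0,0,0]},{"delta_pos":[0,0,-2.5],"rotation":[0,0,0]},{"delta_pos":[0,0,-4],"rotation":[0,0,0]},{"delta_pos":[0,0,-4],"rotation":[0,0,0]},{"delta_pos":[0,0,-3],"rotation":[0,0,0]},{"delta_pos":[0,0,-0.5],"rotation":[0,0,0]},{"delta_pos":[0,0,0],"rotation":[0,0,0]}]'
python3 - <<'E'
from h import *
s=shot("wrist","w13")
goto([.597,-.159,.18],-1.33)
E
```

```text
time_s: 21.45
eef_pos: [0.5897, 0.177, 0.1768]
eef_rot: [-0.0, 0.994, -0.107, 0.002]
wrist_force: [0.6, 0.0, -1.0]
opening: 0.723
t 21.5 pos [0.5886 0.1769 0.1749] rot [ 0.    -0.002 -0.455] shift(after rot)cm [-7.2  32.82 -0.51] q6 1.88
```

View pics/w13.png

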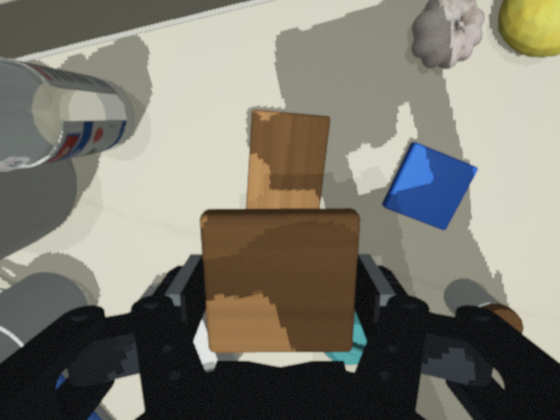

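```bash
python3 -m inch '[{"delta_pos":[0,0,-0.2],"rotation":[0,-0.002,-0.08]},{"delta_pos":[0,0,-0.3],"rotation":[0,0,-0.13]},{"delta_pos":[0,0,0],"rotation":[0,0,-0.13]},{"delta_pos":[0,0.5,0],"rotation":[0,0,-0.115]},{"delta_pos":[-0.6,2,0],"rotation":[0,0,0]},{"delta_pos":[-1,3.5,0],"rotation":[0,0,0]},{"delta_pos":[-1.2,4.5,0],"rotation":[0,0,0]},{"delta_pos":[-1.2,4.5,0],"rotation":[0,0,0]},{"delta_pos":[-1.2,4.5,0],"rotation":[0,0,0]},{"delta_pos":[-1.2,4.5,0],"rotation":[0,0,0]}]'
python3 -m inch '[{"delta_pos":[-1.5,4,0],"rotation":[0,0,0]},{"delta_pos":[-1.5,3,0],"rotation":[0,0,0]},{"delta_pos":[-0.8,1.5,0],"rotation":[0,0,0]},{"delta_pos":[0,0.3,0],"rotation":[0,0,0]},{"delta_pos":[0,0,0],"rotation":[0,0,0]},{"delta_pos":[0,0,0],"rotation":[0,0,0]}]'
python3 - <<'E'
from h import *
import pickle
s=shot("wrist","w14");pickle.dump(s,open("w14.pkl","wb"))
print(incam(s,[(202,211),(359,211),(352,351),(210,351)],-.0165).round(4))
goto([.597,-.159,.09],-1.328)
ov(s,(.597,-.159),.07,(.058,.058,.243),(205,100,170),"z14")
E
```

```text
time_s: 22.5
eef_pos: [0.5819, -0.0727, 0.1778]
eef_rot: [-0.001, 0.993, 0.12, -0.002]
wrist_force: [1.4, 1.0, -1.2]
opening: 0.73
time_s: 23.1
eef_pos: [0.5679, -0.1643, 0.18]
eef_rot: [-0.001, 0.993, 0.121, -0.0]
wrist_force: [0.0, 0.1, -0.4]
opening: 0.724
[[ 0.0326 -0.03   -0.0165]
 [ 0.0326  0.0297 -0.0165]
 [-0.0298  0.0305 -0.0165]
 [-0.0298 -0.0303 -0.0165]]
t 23.15 pos [ 0.568  -0.1643  0.1802] rot [-0.001 -0.    -0.   ] shift(after rot)cm [2.94 0.18 9.02] q6 0.85
px/mm scale approx 820.3042151089329
```

View pics/z14.png

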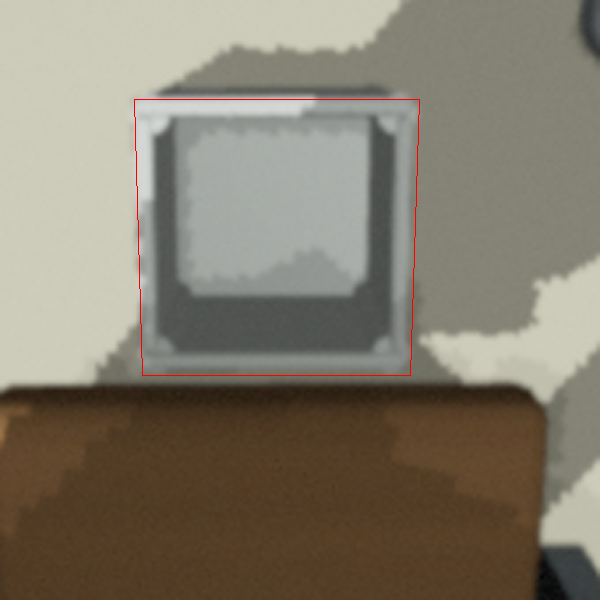

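```bash
python3 -m inch '[{"delta_pos":[0.8,0.1,0.5],"rotation":[0,0,0]},{"delta_pos":[1.2,0.1,2],"rotation":[0,0,0]},{"delta_pos":[0.85,0,2.5],"rotation":[0,0,0]},{"delta_pos":[0,0,2.5],"rotation":[0,0,0]},{"delta_pos":[0,0,1.3],"rotation":[0,0,0]},{"delta_pos":[0,0,0.6],"rotation":[0,0,0]},{"delta_pos":[0,0,0],"rotation":[0,0,0]},{"delta_pos":[0,0,0],"rotation":[0,0,0]}]'
python3 - <<'E'
from h import *
goto([.597,-.159,.0655],-1.328)
d=shot("side");u2,v2=proj(d,[.597,-.159,.08])[0].astype(int)
cv2.imwrite("pics/g14.png",cv2.resize(d["img"][v2-40:v2+40,u2-40:u2+40,::-1],(500,500),interpolation=cv2.INTER_CUBIC))
E
```

```text
time_s: 23.95
eef_pos: [0.5969, -0.1614, 0.0878]
eef_rot: [0.0, 0.993, 0.12, 0.001]
wrist_force: [-0.5, -0.6, -0.2]
opening: 0.727
t 23.95 pos [ 0.5969 -0.1614  0.0878] rot [ 0.001 -0.002 -0.002] shift(after rot)cm [ 0.07 -0.23  2.23] q6 0.87
```

View pics/g14.png

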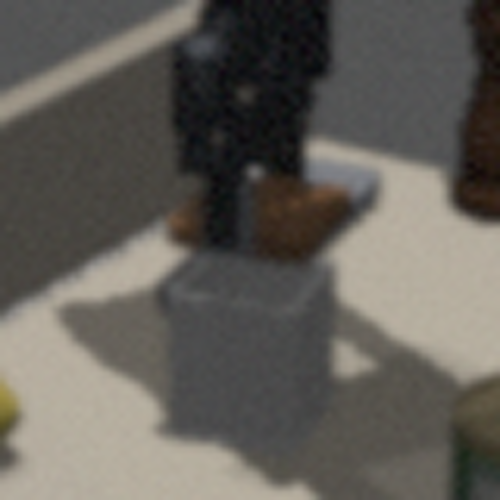

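```bash
python3 -m inch '[{"delta_pos":[0,-0.1,0.7],"rotation":[0,0,0]},{"delta_pos":[0,0,0.6],"rotation":[0,0,0]},{"delta_pos":[0,0,0.3],"rotation":[0,0,0]},{"delta_pos":[0,0,0.2],"rotation":[0,0,0]},{"delta_pos":[0,0,0],"rotation":[0,0,0]}]'
```

```text
time_s: 24.5
eef_pos: [0.5955, -0.1601, 0.0681]
eef_rot: [-0.0, 0.993, 0.12, -0.0]
wrist_force: [-0.5, -0.5, 0.0]
opening: 0.727
```

```bash
python3 -m inch '[{"delta_pos":[0,0,0.15],"rotation":[0,0,0]},{"delta_pos":[0,0,0.15],"rotation":[0,0,0]},{"delta_pos":[0,0,0],"rotation":[0,0,0]}]'
```

```text
time_s: 24.8
eef_pos: [0.5961, -0.1604, 0.0663]
eef_rot: [0.0, 0.993, 0.12, 0.001]
wrist_force: [-1.7, 0.6, 4.2]
opening: 0.731
```

Contact at the expected seated height. A touch more, then I'll release.

```bash
python3 -m inch '[{"delta_pos":[0,0,0.1],"rotation":[0,0,0]},{"delta_pos":[0,0,0],"rotation":[0,0,0]}]'
python3 -m inch '[{"delta_pos":[0,0,-0.1],"rotation":[0,0,0]},{"delta_pos":[0,0,0],"rotation":[0,0,0]},{"delta_pos":[0,0,0],"rotation":[0,0,0]},{"delta_pos":[0,0,0],"rotation":[0,0,0]}]' 8.5
python3 -m inch '[{"delta_pos":[0,0,-1],"rotation":[0,0,0]},{"delta_pos":[0,0,-3],"rotation":[0,0,0]},{"delta_pos":[0,0,-4],"rotation":[0,0,0]},{"delta_pos":[0,0,-3.5],"rotation":[0,0,0]},{"delta_pos":[0,0,-1],"rotation":[0,0,0]},{"delta_pos":[0,0,0],"rotation":[0,0,0]}]'
python3 - <<'E'
from h import *
s=shot("wrist","w15"); ov(s,(.597,-.159),.082,(.064,.064,.243),(190,100,180),"z15"); goto([.59,.175,.18],-1.87)
d=shot("side");u2,v2=proj(d,[.597,-.159,.06])[0].astype(int)
cv2.imwrite("pics/g15.png",cv2.resize(d["img"][v2-40:v2+40,u2-40:u2+40,::-1],(500,500),interpolation=cv2.INTER_CUBIC))
E
```

```text
time_s: 25.0
eef_pos: [0.5962, -0.1604, 0.0663]
eef_rot: [0.0, 0.993, 0.12, 0.001]
wrist_force: [-3.5, 1.8, 10.0]
opening: 0.729
time_s: 25.4
eef_pos: [0.5957, -0.1602, 0.0653]
eef_rot: [-0.0, 0.993, 0.12, 0.0]
wrist_force: [-0.1, -0.0, -0.0]
opening: 1.003
time_s: 26.0
eef_pos: [0.5971, -0.1608, 0.1935]
eef_rot: [0.001, 0.993, 0.12, 0.002]
wrist_force: [-0.2, -0.4, -0.1]
opening: 0.999
px/mm scale approx 808.0974123566141
t 26.05 pos [ 0.5959 -0.1603  0.1911] rot [ 0.    -0.002  0.54 ] shift(after rot)cm [-10.45 -31.87   1.11] q6 0.87
```

View pics/z15.png

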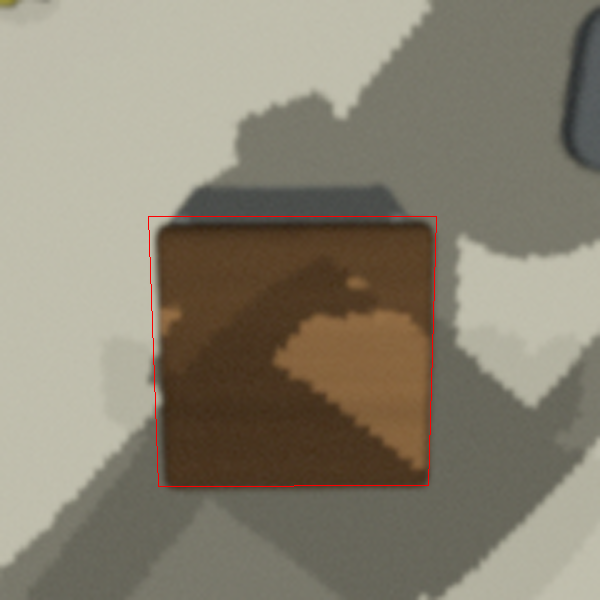

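View pics/g15.png

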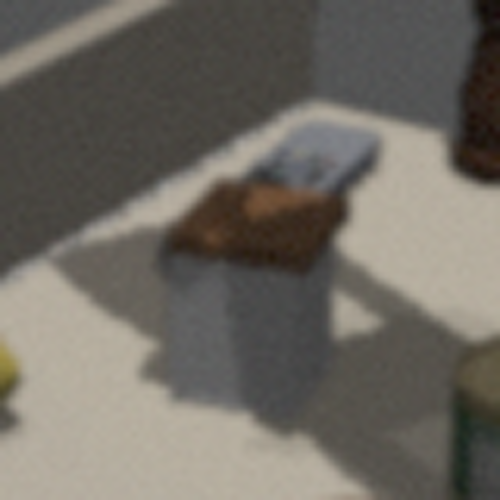

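```bash
python3 -m inch '[{"delta_pos":[0,0,0],"rotation":[0,-0.002,0.08]},{"delta_pos":[0,0,0],"rotation":[0,0,0.13]},{"delta_pos":[0,0,0],"rotation":[0,0,0.13]},{"delta_pos":[0,0,0],"rotation":[0,0,0.13]},{"delta_pos":[-0.3,-0.8,0],"rotation":[0,0,0.07]},{"delta_pos":[-0.8,-2.5,0],"rotation":[0,0,0]},{"delta_pos":[-1.3,-4,0],"rotation":[0,0,0]},{"delta_pos":[-1.4,-4.3,0],"rotation":[0,0,0]},{"delta_pos":[-1.4,-4.3,0],"rotation":[0,0,0]},{"delta_pos":[-1.4,-4.3,0],"rotation":[0,0,0]}]'
python3 -m inch '[{"delta_pos":[-1.4,-4.3,0.5],"rotation":[0,0,0]},{"delta_pos":[-1.2,-4,0.5],"rotation":[0,0,0]},{"delta_pos":[-0.8,-2.2,0],"rotation":[0,0,0]},{"delta_pos":[-0.4,-1.2,0],"rotation":[0,0,0]},{"delta_pos":[0,0,0],"rotation":[0,0,0]},{"delta_pos":[0,0,0],"rotation":[0,0,0]}]'
python3 - <<'E'
from h import *
import pickle
s=shot("wrist","w16");pickle.dump(s,open("w16.pkl","wb"))
goto([.5994,.1714,.1],-1.87)
s["img"]=cv2.convertScaleAbs(s["img"],alpha=1.3)
ov(s,(.5994,.1714),.019,(.12,.068,-.295),(195,80,180),"z16")
E
```

```text
time_s: 27.1
eef_pos: [0.59, 0.0539, 0.1879]
eef_rot: [0.0, 0.989, -0.149, -0.003]
wrist_force: [0.1, -0.1, 0.2]
opening: 1.0
time_s: 27.7
eef_pos: [0.5896, 0.1743, 0.1796]
eef_rot: [0.001, 0.989, -0.149, -0.001]
wrist_force: [0.8, 0.0, 0.0]
opening: 0.994
t 27.75 pos [0.5898 0.1739 0.1799] rot [ 0.002  0.002 -0.001] shift(after rot)cm [ 0.99 -0.05  7.99] q6 1.97
px/mm scale approx 1121.7270985494695
```

View pics/z16.png

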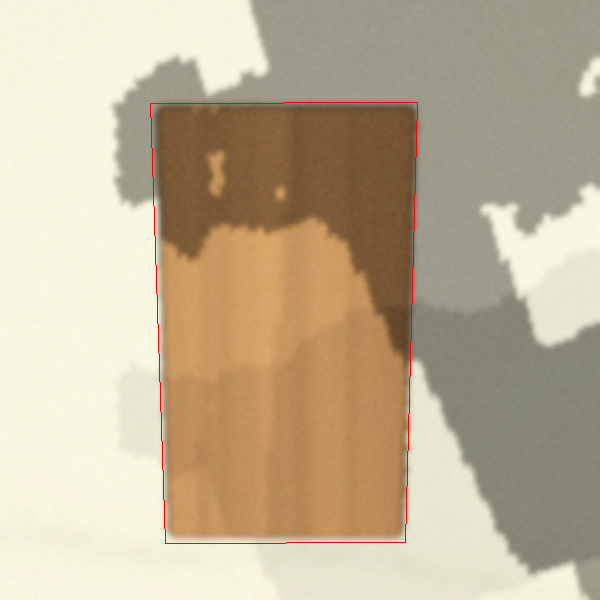

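```bash
python3 -m inch '[{"delta_pos":[0.3,0,1.5],"rotation":[0.002,0.002,0]},{"delta_pos":[0.7,-0.05,3],"rotation":[0,0,0]},{"delta_pos":[0,0,4],"rotation":[0,0,0]},{"delta_pos":[0,0,3.5],"rotation":[0,0,0]},{"delta_pos":[0,0,2],"rotation":[0,0,0]},{"delta_pos":[0,0,1.2],"rotation":[0,0,0]},{"delta_pos":[0,0,0],"rotation":[0,0,0]}]'
python3 - <<'E'
from h import *
goto([.5994,.1714,.003],-1.87)
f=lambda s,u,v:cv2.resize(s["img"][v-50:v+50,u-50:u+50,::-1],(400,400),interpolation=cv2.INTER_CUBIC)
a=shot("scene");u,v=proj(a,[.6,.171,.03])[0].astype(int)
d=shot("side");u2,v2=proj(d,[.6,.171,.03])[0].astype(int)
cv2.imwrite("pics/g16.png",np.hstack([f(a,u,v),f(d,u2,v2)]))
E
```

```text
time_s: 28.45
eef_pos: [0.5983, 0.1718, 0.0261]
eef_rot: [-0.0, 0.989, -0.15, -0.001]
wrist_force: [-0.4, 0.2, -0.0]
opening: 0.997
t 28.45 pos [0.5983 0.1718 0.0261] rot [ 0.     0.003 -0.001] shift(after rot)cm [0.12 0.   2.31] q6 1.96
```

View pics/g16.png

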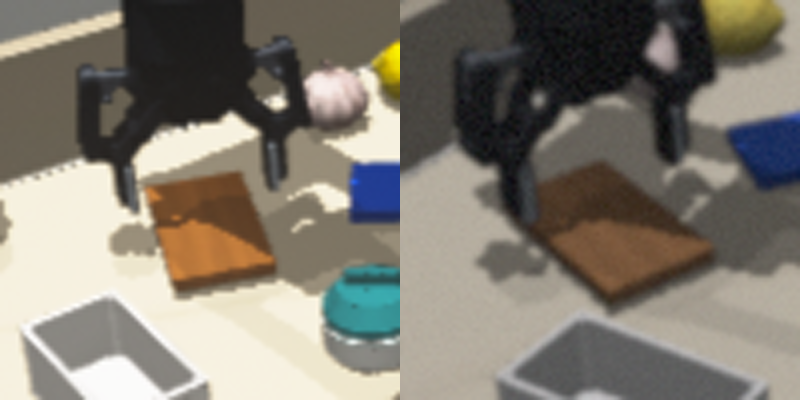

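```bash
python3 -m inch '[{"delta_pos":[0.1,0,1],"rotation":[0,0.002,0]},{"delta_pos":[0,0,0.8],"rotation":[0,0,0]},{"delta_pos":[0,0,0.4],"rotation":[0,0,0]},{"delta_pos":[0,0,0],"rotation":[0,0,0]}]'
python3 -m inch '[{"delta_pos":[0,0,0],"rotation":[0,0,0]},{"delta_pos":[0,0,0],"rotation":[0,0,0]},{"delta_pos":[0,0,0],"rotation":[0,0,0]},{"delta_pos":[0,0,0],"rotation":[0,0,0]},{"delta_pos":[0,0,0],"rotation":[0,0,0]}]' 4.5
```

```text
time_s: 28.95
eef_pos: [0.6, 0.1726, 0.0057]
eef_rot: [-0.0, 0.989, -0.149, 0.001]
wrist_force: [0.1, 0.1, 0.2]
opening: 0.999
time_s: 29.45
eef_pos: [0.6015, 0.1727, 0.0075]
eef_rot: [-0.001, 0.989, -0.149, 0.002]
wrist_force: [-0.7, 1.0, 6.5]
opening: 0.764
```

```bash
python3 -m inch '[{"delta_pos":[0,0,-0.4],"rotation":[0,0,0]},{"delta_pos":[0,0,-1],"rotation":[0,0,0]},{"delta_pos":[0,0,-2.5],"rotation":[0,0,0]},{"delta_pos":[0,0,-4],"rotation":[0,0,0]},{"delta_pos":[0,0,-4],"rotation":[0,0,0]},{"delta_pos":[0,0,-2.5],"rotation":[0,0,0]},{"delta_pos":[0,0,-0.5],"rotation":[0,0,0]},{"delta_pos":[0,0,0],"rotation":[0,0,0]}]'
python3 - <<'E'
from h import *
s=shot("wrist","w17")
goto([.465,.2976,.16],-1.52)
E
```

```text
time_s: 30.25
eef_pos: [0.6004, 0.1726, 0.1562]
eef_rot: [-0.001, 0.989, -0.149, 0.002]
wrist_force: [0.7, -0.4, -0.8]
opening: 0.766
t 30.3 pos [0.5994 0.1725 0.1544] rot [-0.    -0.002 -0.35 ] shift(after rot)cm [-12.79 -13.18  -0.56] q6 1.96
```

View pics/w17.png

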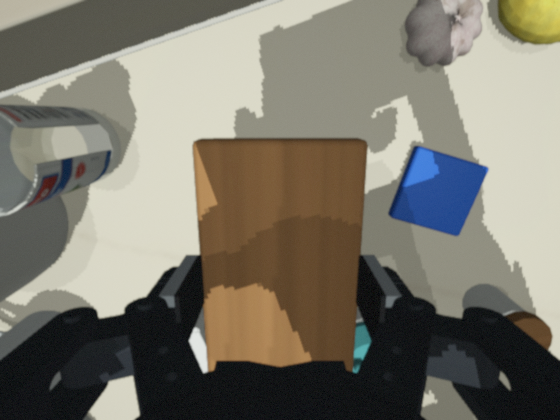

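Run:
```python
from h import *
s=shot("wrist")
P=incam(s,[(194,141),(366,141),(208,367),(355,367)],-.0125);print(P.round(4))
goto([.37,.2976,.18],-1.52)
```

```text
[[ 0.0581 -0.0325 -0.0125]
 [ 0.0581  0.0313 -0.0125]
 [-0.0418 -0.0329 -0.0125]
 [-0.0417  0.0331 -0.0125]]
t 30.35 pos [0.5988 0.1724 0.1534] rot [-0.    0.   -0.35] shift(after rot)cm [-22.22 -13.67  -2.66] q6 1.96
```

```bash
python3 -m inch '[{"delta_pos":[0,0,-0.6],"rotation":[0,0,-0.07]},{"delta_pos":[0,0,-1],"rotation":[0,0,-0.14]},{"delta_pos":[-0.5,0,-1],"rotation":[0,0,-0.14]},{"delta_pos":[-2,-1,0],"rotation":[0,0,0]},{"delta_pos":[-3.5,-2,0],"rotation":[0,0,0]},{"delta_pos":[-4,-2.5,0],"rotation":[0,0,0]},{"delta_pos":[-4,-2.7,0],"rotation":[0,0,0]},{"delta_pos":[-4,-2.7,0],"rotation":[0,0,0]},{"delta_pos":[-2.7,-1.8,0],"rotation":[0,0,0]},{"delta_pos":[-1.5,-1,0],"rotation":[0,0,0]}]'
python3 - <<'E'
from h import *
import pickle
w=pickle.load(open("w2.pkl","rb"))
print("mug edge",toplane(w,[(122,100),(100,125),(118,80)],.02).round(3),toplane(w,[(85,95),(60,130)],.09).round(3))
goto([.37,.2976,.18],-1.52)
s=shot("wrist","w18");pickle.dump(s,open("w18.pkl","wb"))
E
```

```text
time_s: 31.35
eef_pos: [0.3676, 0.2992, 0.1785]
eef_rot: [0.001, 1.0, 0.026, -0.001]
wrist_force: [0.1, -0.1, -0.6]
opening: 0.765
mug edge [[0.534 0.394 0.02 ]
 [0.497 0.408 0.02 ]
 [0.552 0.405 0.02 ]] [[0.534 0.397 0.09 ]
 [0.493 0.409 0.09 ]]
t 31.35 pos [0.3676 0.2992 0.1785] rot [0.001 0.002 0.002] shift(after rot)cm [ 0.23  0.18 -0.15] q6 1.95
```

View pics/w18.png

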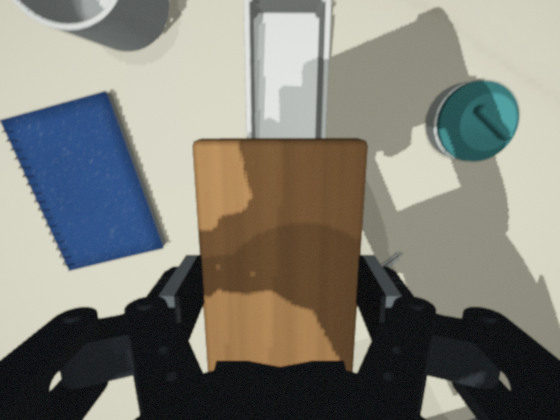

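Run:
```python
from h import *
import pickle
s=pickle.load(open("w18.pkl","rb"))
ov(s,(.4653,.2976),.05,(.114,.062,.05),(215,0,145),"z18")
```

```text
px/mm scale approx 1701.8506528805922
```

View pics/z18.png

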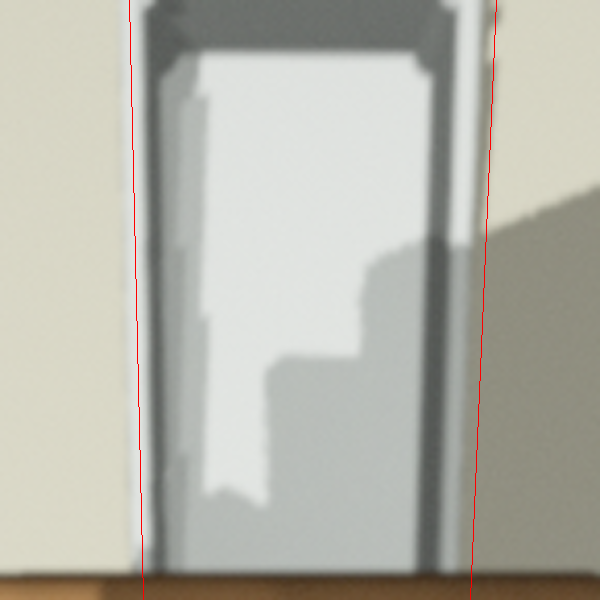

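```bash
python3 -m inch '[{"delta_pos":[-1,0,-0.5],"rotation":[0,0,0]},{"delta_pos":[-2,0,-0.5],"rotation":[0,0,0]},{"delta_pos":[-1,0,-0.5],"rotation":[0,0,0]},{"delta_pos":[0,0,0],"rotation":[0,0,0]},{"delta_pos":[0,0,0],"rotation":[0,0,0]}]'
python3 - <<'E'
from h import *
s=shot("wrist")
ov(s,(.4653,.2976),.05,(.114,.062,.05),(195,0,180),"z19")
goto([.4653,.2976,.08],-1.52)
E
```

```text
time_s: 31.9
eef_pos: [0.3322, 0.2965, 0.1959]
eef_rot: [-0.0, 1.0, 0.025, 0.002]
wrist_force: [0.6, 1.3, -1.6]
opening: 0.773
px/mm scale approx 1362.8405134847162
t 31.95 pos [0.3323 0.2965 0.1958] rot [-0.    -0.004 -0.001] shift(after rot)cm [13.29  0.57 11.58] q6 1.98
```

View pics/z19.png

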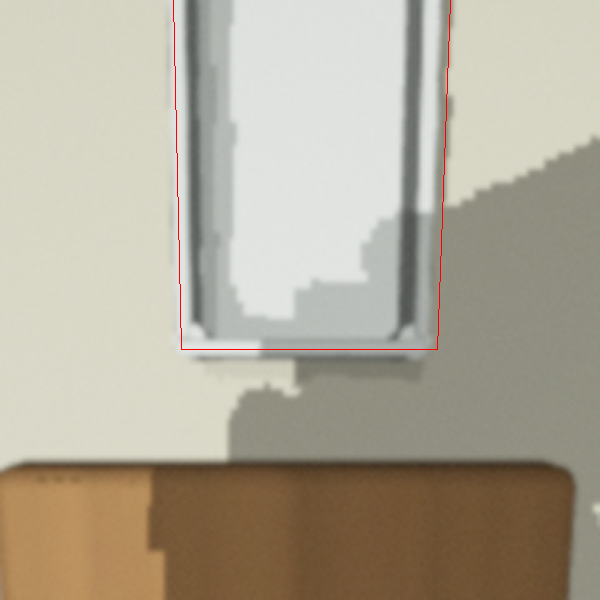

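```bash
python3 -m inch '[{"delta_pos":[1,0,0],"rotation":[0,-0.002,0]},{"delta_pos":[2.5,0.1,0],"rotation":[0,0,0]},{"delta_pos":[3.5,0.2,1],"rotation":[0,0,0]},{"delta_pos":[3.2,0.2,2],"rotation":[0,0,0]},{"delta_pos":[2,0,2],"rotation":[0,0,0]},{"delta_pos":[1.05,0,2],"rotation":[0,0,0]},{"delta_pos":[0,0,2],"rotation":[0,0,0]},{"delta_pos":[0,0,1],"rotation":[0,0,0]},{"delta_pos":[0,0,0],"rotation":[0,0,0]},{"delta_pos":[0,0,0],"rotation":[0,0,0]}]'
python3 - <<'E'
from h import *
goto([.465,.2976,.0495],-1.52)
f=lambda s,u,v:cv2.resize(s["img"][v-55:v+55,u-55:u+55,::-1],(400,400),interpolation=cv2.INTER_CUBIC)
a=shot("scene");u,v=proj(a,[.465,.298,.06])[0].astype(int)
d=shot("side");u2,v2=proj(d,[.465,.298,.06])[0].astype(int)
cv2.imwrite("pics/g19.png",np.hstack([f(a,u,v),f(d,u2,v2)]))
E
```

```text
time_s: 32.95
eef_pos: [0.4646, 0.2985, 0.0962]
eef_rot: [-0.0, 1.0, 0.025, 0.001]
wrist_force: [1.4, 0.0, -0.6]
opening: 0.766
t 32.95 pos [0.4646 0.2985 0.0962] rot [-0.    -0.001 -0.   ] shift(after rot)cm [0.03 0.1  4.67] q6 1.88
```

View pics/g19.png

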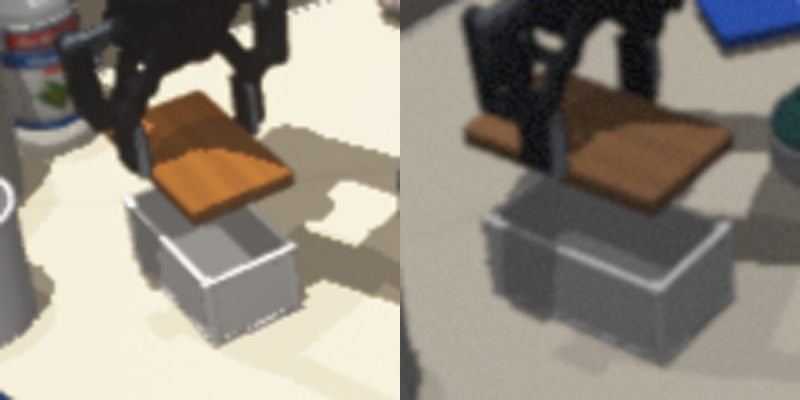

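```bash
python3 -m inch '[{"delta_pos":[0,0.05,1.2],"rotation":[0,0,0]},{"delta_pos":[0,0,1.5],"rotation":[0,0,0]},{"delta_pos":[0,0,0.8],"rotation":[0,0,0]},{"delta_pos":[0,0,0.4],"rotation":[0,0,0]},{"delta_pos":[0,0,0],"rotation":[0,0,0]},{"delta_pos":[0,0,0],"rotation":[0,0,0]}]'
```

```text
time_s: 33.65
eef_pos: [0.4644, 0.2981, 0.0569]
eef_rot: [-0.0, 1.0, 0.025, 0.001]
wrist_force: [0.8, -0.1, -1.5]
opening: 0.769
```

```bash
python3 -m inch '[{"delta_pos":[0,0,0.3],"rotation":[0,0,0]},{"delta_pos":[0,0,0.2],"rotation":[0,0,0]},{"delta_pos":[0,0,0],"rotation":[0,0,0]}]'
```

```text
time_s: 33.95
eef_pos: [0.4641, 0.298, 0.0517]
eef_rot: [-0.0, 1.0, 0.025, 0.0]
wrist_force: [-0.7, 0.9, -1.5]
opening: 0.767
```

```bash
python3 -m inch '[{"delta_pos":[0,0,0.15],"rotation":[0,0,0]},{"delta_pos":[0,0,0.1],"rotation":[0,0,0]},{"delta_pos":[0,0,0],"rotation":[0,0,0]}]'
```

```text
time_s: 34.25
eef_pos: [0.4645, 0.2981, 0.0504]
eef_rot: [-0.0, 1.0, 0.025, 0.001]
wrist_force: [-3.2, -1.4, 7.5]
opening: 0.765
```

```bash
python3 -m inch '[{"delta_pos":[0,0,0.1],"rotation":[0,0,0]},{"delta_pos":[0,0,0],"rotation":[0,0,0]}]'
python3 -m inch '[{"delta_pos":[0,0,-0.1],"rotation":[0,0,0]},{"delta_pos":[0,0,0],"rotation":[0,0,0]},{"delta_pos":[0,0,0],"rotation":[0,0,0]},{"delta_pos":[0,0,0],"rotation":[0,0,0]}]' 8.5
python3 -m inch '[{"delta_pos":[0,0,-1],"rotation":[0,0,0]},{"delta_pos":[0,0,-3],"rotation":[0,0,0]},{"delta_pos":[0,0,-4],"rotation":[0,0,0]},{"delta_pos":[0,0,-4],"rotation":[0,0,0]},{"delta_pos":[0,0,-4],"rotation":[0,0,0]},{"delta_pos":[0,0,-3],"rotation":[0,0,0]},{"delta_pos":[0,0,-1],"rotation":[0,0,0]},{"delta_pos":[0,0,0],"rotation":[0,0,0]}]'
python3 - <<'E'
from h import *
shot("wrist","w20");shot("scene","s20");shot("side","d20")
goto([.48,0,.33])
E
```

```text
time_s: 34.45
eef_pos: [0.4645, 0.2982, 0.0504]
eef_rot: [-0.0, 1.0, 0.026, 0.001]
wrist_force: [-5.6, -3.3, 14.9]
opening: 0.767
time_s: 34.85
eef_pos: [0.4642, 0.298, 0.0492]
eef_rot: [-0.0, 1.0, 0.025, 0.0]
wrist_force: [0.3, 0.5, 0.6]
opening: 0.997
time_s: 35.65
eef_pos: [0.4649, 0.2983, 0.2514]
eef_rot: [-0.001, 1.0, 0.025, 0.002]
wrist_force: [0.7, 0.4, -0.2]
opening: 0.992
t 35.8 pos [0.463  0.2975 0.2473] rot [ 0.001  0.002 -0.   ] shift(after rot)cm [ 0.19 29.8  -8.27] q6 1.88
```

View pics/w20.png

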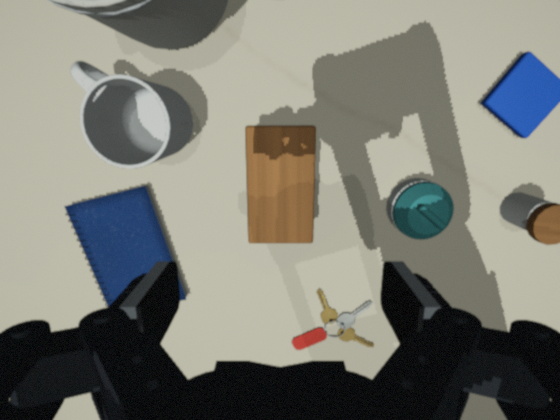

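View pics/d20.png

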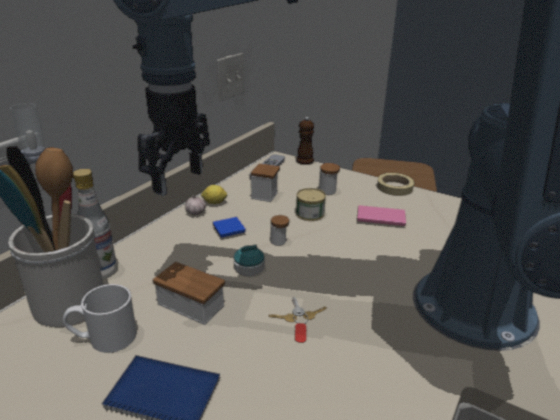

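All four pots carry their lids: oblong (190,282), small (279,228), square (264,178) and round (329,177) in the side view. I'll zoom in for a seating check.

Run:
```python
from h import *
d=shot("side");a=shot("scene")
pots=[(.4645,.2976,.05),(.443,.016,.05),(.597,-.159,.07),(.465,-.279,.065)]
rows=[]
for s in (d,a):
    r=[]
    for p in pots:
        u,v=proj(s,p)[0].astype(int);h=38 if p[1]>.2 else 25
        c=s["img"][max(v-h,0):v+h,max(u-h,0):u+h,::-1]
        r.append(cv2.resize(c,(200,200),interpolation=cv2.INTER_CUBIC))
    rows.append(np.hstack(r))
cv2.imwrite("pics/fin.png",cv2.convertScaleAbs(np.vstack(rows),alpha=1.3))
```

```text
(no output)
```

View pics/fin.png

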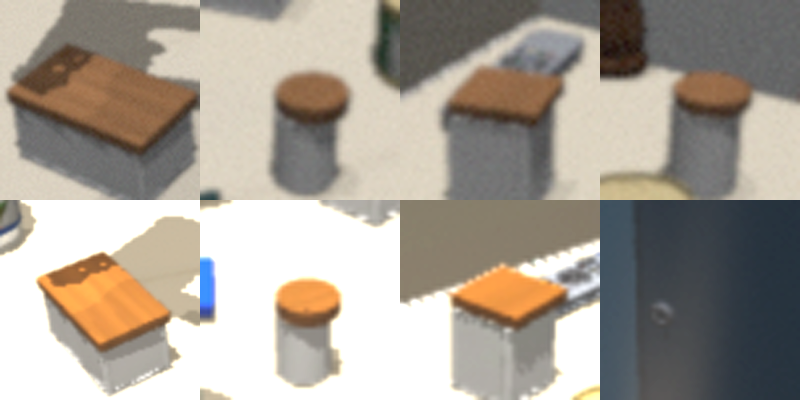

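```bash
python3 -m inch '[{"delta_pos":[0,0,0],"rotation":[0,0,0]},{"delta_pos":[0,0,0],"rotation":[0,0,0]}]'; python3 -c "
from bench import hand_in
print(hand_in())"
```

```text
time_s: 36.1
eef_pos: [0.4637, 0.2978, 0.2484]
eef_rot: [0.0, 1.0, 0.025, -0.0]
wrist_force: [0.1, 0.2, -0.2]
opening: 0.996
the job is handed in; nothing more can be done
None
```

I took the stack apart from the top down and put each lid on its own pot: small, round, square, then oblong. I handed in at about 36 s, with the gripper open and clear of everything.

- **Seating:** Each lid met its rim within about 1 mm of the expected seated height, at 10–16 N. After release, all four looked flat in the pictures.
- **Centring and alignment:** I measured the small lid about 2 mm off its pot's centre and judged the round and square lids within about 3 mm. I set the oblong from the pot's rim just before lowering it and checked it only by eye afterwards. The square and oblong lids look in line with the pots' sides.
- **Bystanders:** I saw no change in the timer or tin, but I did not re-measure their positions or the pots'.
- **Check limits:** The arm hid the round pot from the scene camera, so its final check is from the side view only. Pose readings scattered by 1–2 mm, so I relied on the wrist pictures for alignment.

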